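Face up the washer tub and hang its spares box

ROBOT

A 6-joint arm with a two-finger parallel gripper is mounted at the origin on the work surface. World frame = base frame: x ahead of the robot, y to its left, z up, the work surface at z = 0. Lengths are in m, angles in rad, forces in N, time in s.
With the tool pointing down it reaches from about 0.425 to 0.95 m from the base axis. Payload 3.5 kg.
Tool frame: the origin (TCP) lies midway between the tips of the shut fingers; the grasp point (between the pads) lies 19 mm behind it; z points along the fingers, x is the direction in which the jaws open and shut, and the axes are right-handed (so a half turn about z gives the same grasp; the last joint's range is limited). The gripper opens to 85 mm and grips with 20 to 120 N. Pads are 22 mm wide; open, the fingers measure 114 mm over their backs; the gripper's body (76 mm by 85 mm) begins 54 mm behind the grasp point. The pads swing forward as they close: fully open they stand 13 mm farther back than shut.
Start: joints at [1.056, 0.286, 1.577, -0, 1.279, -0.15], TCP at [0.241, 0.631, 0.231] pointing down, gripper open.
Joint ranges: [-2.77, 2.77], [-0.9, 2.22], [0.21, 2.48], [-1.53, 4.67], [0.24, 2.81], [-2.84, 2.84]. Speed limits (rad/s): [2.79, 2.79, 3.14, 3.14, 3.14, 3.14].

INTERFACE

Orientations are given as a unit quaternion [x, y, z, w].
In Python, from plant import readout, optics, ctrl gives the robot as it stands. The module is installed in compiled form; this text tells all that it offers.
- The arm moves only by the shell command python3 -m crank 'ROWS' [OPENING] [FORCE]. ROWS is text: rows parted by semicolons, each of 6 numbers parted by spaces: the shift along the tool's x, y, z in mm, then the turn, a rotation vector about the tool's x, y, z in rad. In form: dx dy dz ax ay az; .... A call has 1 to 5 rows; each row shifts and turns the commanded pose from where the row before left it, along the tool's axes as they then stand; what a row does not reach is not made up. A row lasts 1/8 s, in which the tool goes at most 62.5 mm and 10.7 degrees, less where a joint would pass 70% of its speed; a pose out of reach is approached as far as the arm can. A call is refused whole if a number of a shift passes 62.5 or a number of a turn 0.188, either way. A call with a gripper value outside its range is refused whole. OPENING is the opening, from -1 (shut) to 1 (fully open), set as the call begins (- or left out, the last holds). The fingers move at their own pace and stop on an object; FORCE is the grip in N (left out, the last holds). Time passes only in rows, so rows that do not move let the fingers close. It gives the time, the measured TCP pose, the force and the opening at its end, in the units of the state.
- readout.get_state(): the state, without advancing time (a new reading comes with each control period).
- optics.read_camera(name): name is "side" or "top"; returns the picture (420x560x3 uint8, red, green, blue); there is no depth.
- optics.calibration(name): a dict with "mtx" (3x3 intrinsics, pixels), "rvec" (rotation vector, rad) and "tvec" (3), from world to camera coordinates, as OpenCV has them. Camera axes: x right, y down, z forward; pixel columns grow to the right and rows downward; lengths in m; the calibration is good to about 2 mm. A picture is of the moment at which its call begins. calibration takes no time and is no camera call.
- ctrl.sign_off(): hands the job in, once; it reports no verdict.
Trained networks look in the newest picture that a camera, given by its name, has taken for a name from the list of things; names that differ only in an ending like _2 or _b are one class to them, and where a whole thing is asked for, a point or a joint stands for the part that bears it (a point fixed in the world has none). Each returns a list of dicts, best first, with "p" (0 to 1); they miss things now and then, are a little off and sometimes report something else, mostly with a low value. They report only what shows in the picture. A call takes as long as a camera call.
- optics.recognise(camera, thing): "xy" ([column, row] as shares, 0 to 1, of the picture: columns of its width, rows of its height, amid what is visible of it).
The state is a dict: "time": time; "qpos": joint angles; "dq": joint speeds; "joint_efforts": joint torques, N m; "eef_pos": TCP position; "tcp_rot": TCP orientation; "contact_force": force on the tool from outside, world axes, zero at the start; "wrist_torque": the same for the moment, N m; "opening": opening from 0.0 (shut) to 1.0 (fully open).
Only numpy, scipy, OpenCV 4.12 (cv2) and the standard library are available. Lean on these libraries where they do the work, as an engineer would, in place of code of your own. Each camera call takes 0.05 s, during which the arm holds its last target.

TASK

Turn the round tub on its swivel stand until its paper label faces the front, directly over the stand's nose. Take the small box with the hanging lip out of its rack bay, stand it down on the bench and let go, then take it again by its two sides and hang it by its lip over the steel hook plate on the tub, leaving the label facing front. Leave the other things where they are.

Things in the scene. Friction and masses are not known exactly. Their poses are not given: they have to be found in the camera images.
- stand: Fixed dark steel swivel stand under the tub: disc 170 mm across, 16 mm high, with a nose (tongue 40 mm wide, 10 mm high) reaching 135 mm from the centre. Origin: centre of its underside on the bench, on the swivel axis. x points along the nose: that is the front, roughly away from the robot. z up.
- tub: White round tub, 140 mm across (grey lid 144 mm), too wide to grip. It turns about its upright axis, endlessly either way, and stays where left (2 N at the lid's edge turns it; no coasting). Origin: centre of its underside, on the axis, 20 mm above the bench. x points to the middle of its label (a strip of the label runs on over the lid's edge), z up.
- lid (a point): Centre of the lid's flat top, 126 mm above the bench; axes as the tub. Four radial grip ribs stand on the lid near its edge, at 45, 135, 225 and 315 degrees from the label (x), each 8 mm wide, 34 mm long (30 to 64 mm from the axis), rising 11 mm above the lid: a fingertip set down between two ribs can push one round.
- label (a point): The middle of the paper label (58 mm high, 62 mm wide, with a plain ring picture) on the tub's side, 70 mm from the axis and 70 mm above the bench.
- hook (a point): Steel hook plate fixed to the tub, 54.4 degrees counter-clockwise (from above) from the label: upright, 36 mm wide (y), 5 mm thick (x), 46 mm high, 16 mm clear of the tub's side. Origin: middle of its top edge, 88.5 mm from the axis, 115 mm above the bench. x radially outward, z up; turns with the tub. Its 22 mm wide foot crosses the gap 36 to 44 mm below the top edge.
- box_mid (a point): Centre of the body of the lidded grey and black plastic box: 36 mm deep (x, to its front), 50 mm wide (y), 56 mm high (z up); 0.1 to 0.2 kg; stands by itself. A lip at its top back (see box_lip) makes it 54 mm front to back: from 36 mm behind to 18 mm before this point. In its bay its front points along the rack's x, with only 5 mm free beside each side.
- box_lip (a point): Point of the box 25 mm behind and 23 mm above box_mid: middle of the lip's channel, at its roof. The lip is 40 mm wide: a bridge 5 mm thick, flush with the lid's top, runs back, then a flap 4 mm thick hangs down to 20 mm below the top; 14 mm clear between flap and box. Hung, this point lies at the hook plate's top edge and the box leans in by 0.2 rad. Axes as box_mid.
- rack: Fixed white rack: floor 8 mm thick, four upright walls (4 mm thick, 80 mm deep along x, tops 68 mm above the bench) making three bays 60 mm wide along its y at 64 mm pitch, open above, in front and behind. Origin: centre of its underside; x roughly away from the robot. The lipped box, the carton and the can stand in the bays in any order.
- carton: Bystander in a rack bay: plain cardboard carton 46 x 46 x 56 mm high; origin at the centre of its underside.
- can: Bystander in a rack bay: a can 48 mm across, 58 mm high; origin at the centre of its underside.
- valve: Bystander on the bench's far part: brass valve 70 mm long (its x), 32 mm wide and 58 mm high; origin at the centre of its underside.
- spanner: Bystander on the bench between stand and rack, towards the far side: a steel spanner 160 mm long lying flat, along its own x; origin under its middle.

How it is judged:
On the way:
1. the lipped box stands upright on the bench, let go (height (world z) of box_mid between 0.022 and 0.032 m and angle between box_mid's own z axis and vertical below 0.1 rad and contact force between the fingers and box below 0.05 N), for 0.1 s.
At the end, for the whole second after the job is handed in: The label's middle is within 18 mm (about 15 degrees) of the stand's nose line, in front; the box hangs at rest: hook plate's top edge in the lip's channel, the bridge on it within 4 mm, at most 14 mm off the plate's middle, tilted under 0.35 rad (it leans in a little by itself) (x of label in the frame of stand above 0.04 m and y of label in the frame of stand between -0.018 and 0.018 m and x of box_lip in the frame of hook between -0.008 and 0.008 m and y of box_lip in the frame of hook between -0.014 and 0.014 m and z of box_lip in the frame of hook between -0.004 and 0.004 m and angle between box_mid's own z axis and vertical below 0.35 rad and linear speed of box below 0.02 m/s); the robot touches nothing.
It fails at once if another thing is moved by more than 30 mm (distance of any of carton, can, valve, spanner from where it was at the start of the episode above 0.03 m).
It also fails if it takes over 64 s, if anything falls off the work surface, if the arm or the gripper's body presses on something with over 40 N, if the wrist force passes 120 N, or if a joint passes its speed limit or range.

## Working session

There is one attempt and no reset: what is moved stays moved. The work goes in short steps, Python scripts to look and compute and a shell command to move; the robot and the scene stay as the last step left them, time stands still between calls to the robot, and variables do not carry over. Pictures are saved under pics/ and viewed, and the job is handed in when it is done.

```bash
mkdir -p pics; ls; python3 - <<'E'
from plant import readout, optics
import cv2, numpy as np
print(readout.get_state())
for n in ("side","top"):
    im=optics.read_camera(n); cv2.imwrite(f"pics/{n}0.png",im[:,:,::-1])
    c=optics.calibration(n); print(n,c)
    R,_=cv2.Rodrigues(np.array(c["rvec"],float)); print("pos",-R.T@np.array(c["tvec"]).reshape(3), R[2])
E
```

```text
pics
{'time': 0.0, 'qpos': array([ 1.05601490e+00,  2.87174279e-01,  1.57820714e+00,  7.50720919e-07,
        1.27857715e+00, -1.49937802e-01]), 'dq': array([ 0.0003452 , -0.00029236,  0.00047669,  0.00063705,  0.00087073,
       -0.00106088]), 'joint_efforts': array([-1.29203654e-04, -4.05974507e+01, -2.92625803e+01, -2.10748958e-04,
        5.91524920e-03,  2.36068658e-06]), 'eef_pos': array([0.24044435, 0.63001201, 0.22992511]), 'tcp_rot': array([ 8.23650873e-01,  5.67095970e-01, -1.06378372e-03,  5.17458954e-04]), 'contact_force': array([-0.495949  ,  0.01999023, -0.28552908]), 'wrist_torque': array([-0.00370463,  0.02489411,  0.02170172]), 'opening': 0.9992983397561658}
side {'mtx': array([[379.88682548,   0.        , 272.86409151],
       [  0.        , 379.88682548, 202.8850727 ],
       [  0.        ,   0.        ,   1.        ]]), 'rvec': array([ 2.23322601, -0.32988857,  0.16091615]), 'tvec': array([-0.62183723,  0.20710129,  0.79706391])}
pos [ 0.45146034 -0.64743094  0.66475568] [ 0.2271459   0.74255132 -0.63009704]
top {'mtx': array([[510.08023828,   0.        , 280.81377168],
       [  0.        , 510.08023828, 203.04937208],
       [  0.        ,   0.        ,   1.        ]]), 'rvec': array([ 2.09591751, -2.16283636,  0.12989726]), 'tvec': array([0.05518087, 0.63580059, 1.20002748])}
pos [0.44919749 0.00208754 1.28279793] [ 0.15056859  0.02649847 -0.98824437]
```

View pics/side0.png

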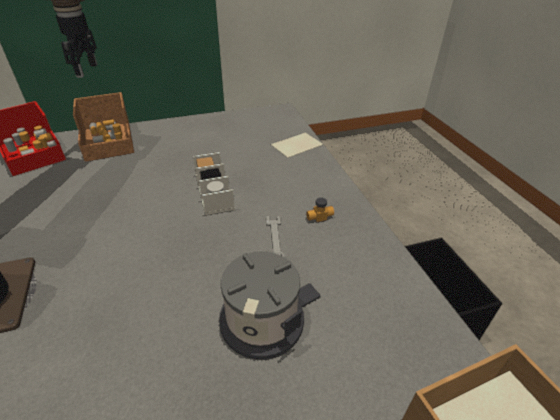

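View pics/top0.png

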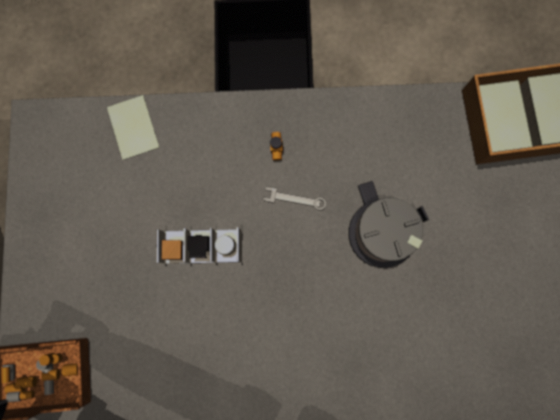

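```bash
cat > h.py <<'E'
from plant import readout, optics
import cv2, numpy as np
from scipy.spatial.transform import Rotation as Rn
def cam(n):
    c=optics.calibration(n); R,_=cv2.Rodrigues(np.array(c["rvec"],float)); return c["mtx"],R,np.array(c["tvec"],float).reshape(3)
def ray(n,px):
    K,R,t=cam(n); d=R.T@np.linalg.inv(K)@np.array([px[0],px[1],1.]); return -R.T@t,d
def onz(n,px,z):
    o,d=ray(n,px); return o+d*(z-o[2])/d[2]
def proj(n,P):
    K,R,t=cam(n); return cv2.projectPoints(np.atleast_2d(np.array(P,float)),cv2.Rodrigues(R)[0],t,K,None)[0].reshape(-1,2)
def tri(pts): # {cam:px}
    A=np.zeros((3,3));b=np.zeros(3)
    for n,p in pts.items():
        o,d=ray(n,p); d/=np.linalg.norm(d); M=np.eye(3)-np.outer(d,d); A+=M;b+=M@o
    return np.linalg.solve(A,b)
def rec(n,t):
    return [(np.array(r["xy"])*[560,420],r["p"]) for r in optics.recognise(n,t)]
def shot(n,f,box=None,s=1,pts=()):
    im=optics.read_camera(n)[:,:,::-1].copy()
    for p in pts: cv2.circle(im,tuple(int(v) for v in p),2,(0,0,255),-1)
    if box: im=im[box[1]:box[3],box[0]:box[2]]
    im=cv2.resize(im,None,fx=s,fy=s,interpolation=cv2.INTER_CUBIC); cv2.imwrite("pics/"+f,im)
E
python3 - <<'E'
from h import *
for n in ("side","top"):
  for t in ("stand","tub","lid","label","hook","box_mid","box_lip","rack","carton","can","valve","spanner"):
    r=rec(n,t); print(n,t,[(np.round(a).tolist(),round(p,2)) for a,p in r[:2]])
E
```

```text
side stand [([263.0, 304.0], 0.88), ([261.0, 298.0], 0.62)]
side tub [([261.0, 296.0], 0.86)]
side lid [([260.0, 296.0], 0.81), ([321.0, 212.0], 0.53)]
side label [([259.0, 297.0], 0.86), ([208.0, 170.0], 0.23)]
side hook [([261.0, 294.0], 0.87), ([273.0, 228.0], 0.45)]
side box_mid [([209.0, 171.0], 0.58)]
side box_lip [([208.0, 171.0], 0.74), ([261.0, 295.0], 0.27)]
side rack [([213.0, 190.0], 0.72)]
side carton [([202.0, 160.0], 0.41)]
side can [([213.0, 185.0], 0.68)]
side valve [([320.0, 209.0], 0.78), ([208.0, 173.0], 0.34)]
side spanner [([276.0, 234.0], 0.66)]
top stand [([383.0, 229.0], 0.77)]
top tub [([389.0, 228.0], 0.82)]
top lid [([391.0, 228.0], 0.57)]
top label [([389.0, 230.0], 0.93)]
top hook []
top box_mid [([197.0, 245.0], 0.93)]
top box_lip [([199.0, 244.0], 0.63)]
top rack []
top carton [([173.0, 249.0], 0.97), ([380.0, 228.0], 0.43)]
top can [([224.0, 244.0], 0.61)]
top valve [([276.0, 143.0], 0.83)]
top spanner [([292.0, 198.0], 0.66)]
```

```bash
python3 - <<'E'
from h import *
shot("top","t1.png",(330,160,450,280),5)
shot("top","t2.png",(140,210,260,280),6)
shot("side","s1.png",(190,220,340,360),5)
shot("side","s2.png",(180,140,250,220),7)
E
```

```text
(no output)
```

View pics/t1.png

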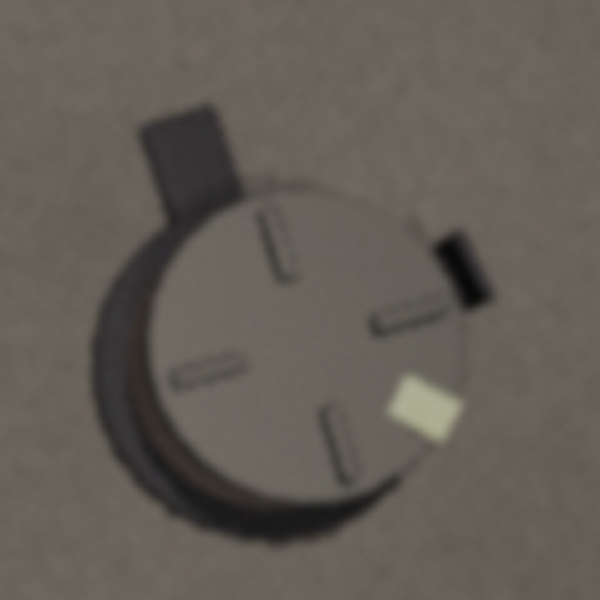

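View pics/t2.png

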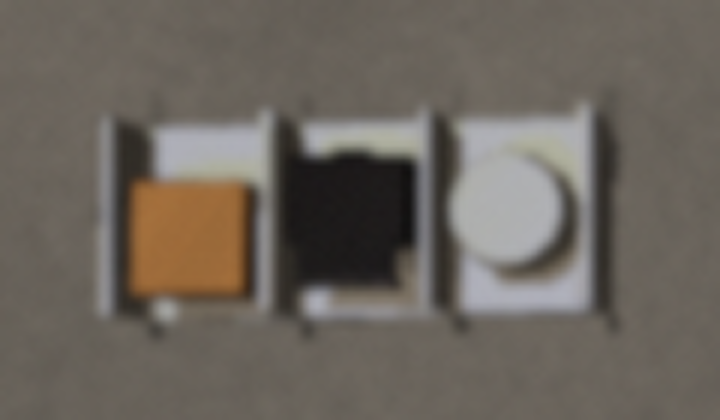

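View pics/s1.png

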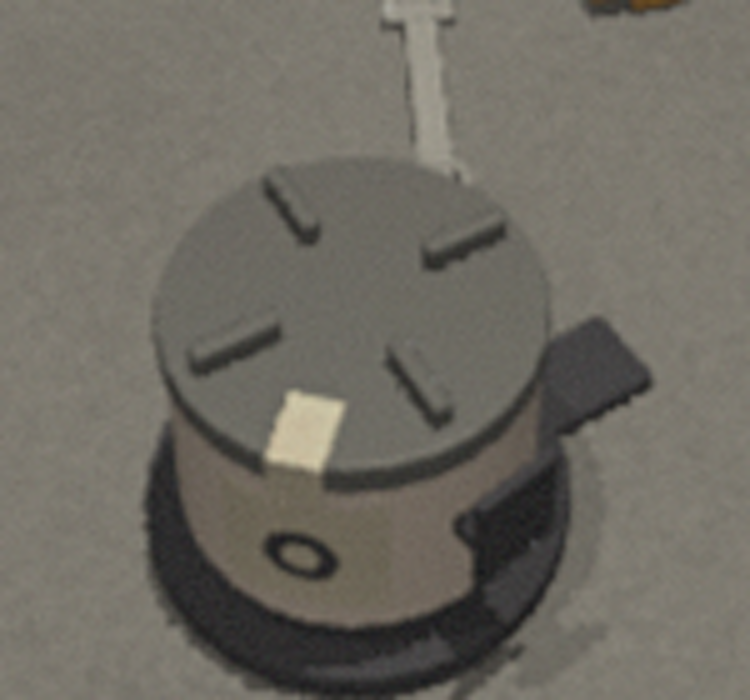

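View pics/s2.png

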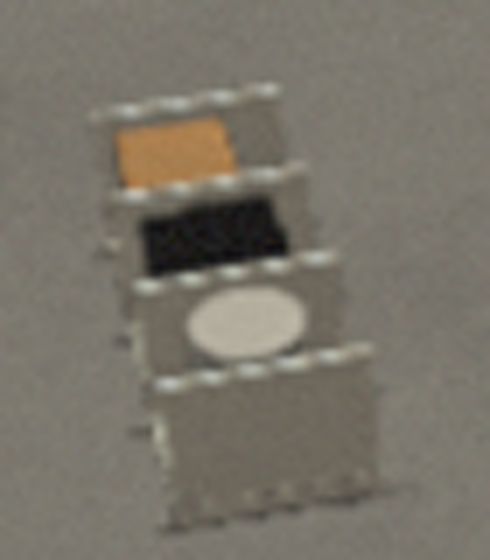

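```bash
python3 - <<'E'
from h import *
T=lambda x,y:(330+x/5-.4,160+y/5-.4)
S=lambda x,y:(190+x/5-.4,220+y/5-.4)
# lid edges top camera extremes
ed=np.array([onz("top",T(*p),.126)[:2] for p in [(150,342),(468,342),(309,183),(309,500)]]);print(ed*1000)
c=ed.mean(0);print("lid c top",c)
es=np.array([onz("side",S(*p),.126)[:2] for p in [(155,305),(550,305)]]);print(es, es.mean(0))
from scipy.optimize import least_squares
# ribs: mid at r=47,z=.137 top
rt=[(280,243),(410,315),(338,443),(207,370)]
R=np.array([onz("top",T(*p),.137)[:2] for p in rt]);cr=R.mean(0);print("ribs c",cr,np.linalg.norm(R-cr,axis=1),np.degrees(np.arctan2(*(R-cr).T[::-1])))
rs=[(290,206),(465,240),(420,382),(237,345)]
R=np.array([onz("side",S(*p),.137)[:2] for p in rs]);cs=R.mean(0);print("ribs c side",cs,np.linalg.norm(R-cs,axis=1),np.degrees(np.arctan2(*(R-cs).T[::-1])))
lt=onz("top",T(427,408),.126)[:2]; print("label ang top",np.degrees(np.arctan2(*(lt-cr)[::-1])))
ls=onz("side",S(305,430),.126)[:2]; print("label ang side",np.degrees(np.arctan2(*(ls-cs)[::-1])))
for n,f,pp in (("top",T,[(140,128),(211,105)]),("side",S,[(600,318),(650,378)])):
  q=np.array([onz(n,f(*p),.010)[:2] for p in pp]); m=q.mean(0); print(n,"nose tip",m,np.linalg.norm(q[0]-q[1]))
  for cc in (cr,cs,c): print(np.linalg.norm(m-cc),np.degrees(np.arctan2(*(m-cc)[::-1])))
  d=q[1]-q[0];print(np.degrees(np.arctan2(d[1],d[0])))
E
```

```text
[[ 562.22415811 -143.82669678]
 [ 557.61319778 -286.75280083]
 [ 632.72213909 -219.89900844]
 [ 488.89459779 -211.06779748]]
lid c top [ 0.56036352 -0.21538658]
[[ 0.4913785  -0.19761321]
 [ 0.62732987 -0.23853361]] [ 0.55935418 -0.21807341]
ribs c [ 0.55867078 -0.21320516] [0.04647691 0.0471502  0.04646048 0.04728601] [  12.534502    -76.66387153 -167.29829206  103.35397461]
ribs c side [ 0.55905517 -0.22060939] [0.04687849 0.04659944 0.04606721 0.04619393] [ 104.54989712   13.55345357  -75.94569423 -165.44685411]
label ang top -119.63905585690229
label ang side -123.38663266541171
top nose tip [ 0.68743023 -0.17724738] 0.03782967498164168
0.13368604427068811 15.603090967790498
0.13550063078002966 18.663731205928727
0.1326670537262523 16.707178001769527
-73.7908587388837
side nose tip [ 0.68785831 -0.18139838] 0.03685634259028424
0.1330454444276013 13.831483177850656
0.1346393473346293 16.93160836523562
0.13194741235372448 14.927049289008139
-76.4352254684135
```

```bash
python3 - <<'E'
from h import *
im=optics.read_camera("top")[:,:,::-1][225:270,150:250]
im=np.clip(255*(im/255.)**.5,0,255).astype(np.uint8)
cv2.imwrite("pics/t3.png",cv2.resize(im,None,fx=8,fy=8,interpolation=cv2.INTER_CUBIC))
im=optics.read_camera("side")[:,:,::-1][148:218,185:245]
im=np.clip(255*(im/255.)**.5,0,255).astype(np.uint8)
cv2.imwrite("pics/s3.png",cv2.resize(im,None,fx=8,fy=8,interpolation=cv2.INTER_CUBIC))
E
```

```text
(no output)
```

View pics/t3.png

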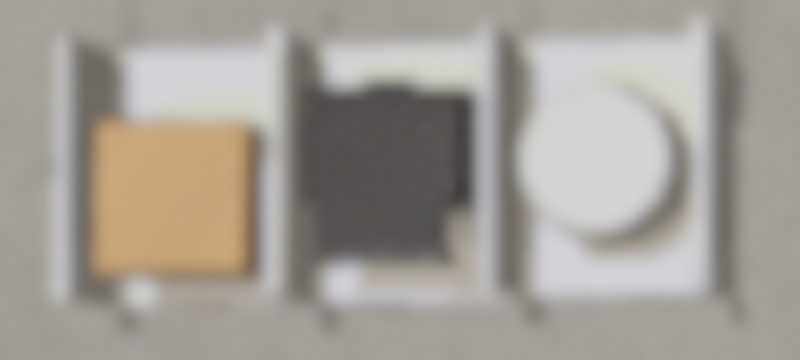

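View pics/s3.png

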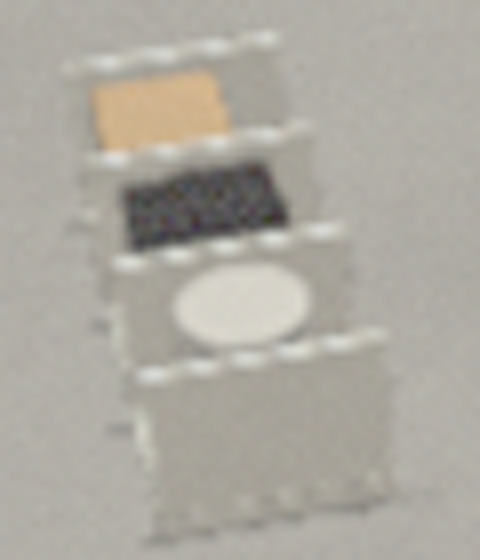

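```bash
python3 - <<'E'
from h import *
T=lambda x,y:(150+x/8-.44,225+y/8-.44)
S=lambda x,y:(185+x/8-.44,148+y/8-.44)
for nm,p in dict(fl=(305,93),fr=(472,93),bl=(318,262),br=(448,258),mid=(388,177)).items(): print(nm,onz("top",T(*p),.064)[:2]*1000)
print('wall tops top')
for a,b in [((67,38),(62,300)),((280,28),(275,295)),((490,25),(487,295)),((705,20),(708,292))]:
  A=onz("top",T(*a),.068)[:2];B=onz("top",T(*b),.068)[:2];print(A*1000,B*1000,(A+B)/2*1000,np.degrees(np.arctan2(*(A-B)[::-1])))
print('wall tops side')
for a,b in [((70,68),(278,38)),((92,160),(312,127)),((115,264),(348,229)),((142,375),(385,336))]:
  A=onz("side",S(*a),.068)[:2];B=onz("side",S(*b),.068)[:2];print(A*1000,B*1000,(A+B)/2*1000,np.degrees(np.arctan2(*(B-A)[::-1])))
for nm,p in dict(bl=(125,188),fl=(265,165),fr=(285,225),br=(133,250)).items(): print(nm,onz("side",S(*p),.064)[:2]*1000)
for n in("top","side"):
  for t in("box_mid","box_lip","can","carton","spanner"):
    for a,p in rec(n,t)[:1]: print(n,t,a,round(p,2),onz(n,a,.06)[:2]*1000)
E
```

```text
fl [561.80771938 261.35584912]
fr [560.20427866 210.86485326]
bl [511.03328939 257.52486965]
br [511.03330618 218.4526381 ]
mid [535.77221992 236.36266932]
wall tops top
[580.32575207 332.57107611] [501.88282402 333.50319592] [541.10428804 333.03713601] -0.680800916482629
[581.26932581 268.03717783] [501.43492402 269.58690269] [541.35212491 268.81204026] -1.1120712591352928
[580.12775836 204.59065056] [499.51855272 206.1663158 ] [539.82315554 205.37848318] -1.119815928531151
[579.54336454 139.82214543] [498.41292747 140.25713453] [538.978146   140.03963998] -0.30719421071087283
wall tops side
[506.18288548 331.72058429] [583.16605656 330.55453022] [544.67447102 331.13755726] -0.8677853464331221
[505.43093605 268.76909727] [583.59480292 267.4496261 ] [544.51286949 268.10936169] -0.9671086256111506
[504.05296599 203.87311054] [583.07607023 201.53785106] [543.56451811 202.7054808 ] -1.6926895569231277
[503.46521314 140.582856  ] [582.34165022 138.5805247 ] [542.90343168 139.58169035] -1.4541795013109853
bl [514.37465362 254.0358055 ]
fl [563.84555984 254.2500393 ]
fr [563.70013783 215.7836902 ]
br [511.45012513 215.9719666 ]
top box_mid [197.4  245.49] 0.8 [538.98002237 238.71546513]
top box_lip [197.12  244.608] 0.9 [541.12371932 239.38386155]
top can [224.616 247.8  ] 0.86 [531.38611642 173.02573775]
top carton [388.08  229.908] 0.36 [ 561.91227372 -219.67411157]
top spanner [285.992 201.18 ] 0.79 [639.66330954  22.17861646]
side box_mid [210.616 172.704] 0.6 [541.52854258 243.54446042]
side box_lip [207.816 172.914] 0.74 [533.85900382 244.76005979]
side can [213.304 185.22 ] 0.43 [538.47910755 182.90488227]
side carton [203.28  161.112] 0.59 [531.06093219 308.8277373 ]
side spanner [273.224 232.218] 0.58 [639.08012678 -37.75086363]
```

```bash
cat >> h.py <<'E'
def Rdown(yaw): # tool z down, x at yaw (deg)
    c,s=np.cos(np.radians(yaw)),np.sin(np.radians(yaw)); return np.array([[c,s,0],[s,-c,0],[0,0,-1]])
def plan(wps,start=None,dmax=60,amax=.18,turn=0):
    """wps: list of (xyz, yaw). prints rows"""
    if start is None:
        s=readout.get_state(); p=np.array(s["eef_pos"]);R=Rn.from_quat(s["tcp_rot"]).as_matrix()
    else: p=np.array(start[0],float);R=Rdown(start[1])
    rows=[]
    for P,yaw in wps:
        P=np.array(P,float);Rt=Rdown(yaw)
        v=Rn.from_matrix(R.T@Rt).as_rotvec()
        n=max(1,int(np.ceil(max(np.linalg.norm(P-p)/1000/(dmax/1000)*1000,np.linalg.norm(v)/amax)-1e-6)))
        for i in range(n):
            k=n-i
            d=np.round(R.T@((P-p)/k)*1000).clip(-62,62); a=np.round(Rn.from_matrix(R.T@Rt).as_rotvec()/k,2)
            a[:2]=np.where(abs(a[:2])<.004,0,a[:2])
            rows.append(" ".join("%g"%(x+0) for x in [*d,*a])); p=p+R@d/1000; R=R@Rn.from_rotvec(a).as_matrix()
        rows.append("|")
    out="; ".join(rows); 
    i=0;line=[]
    for r in rows:
        if r=="|": print("; ".join(line)," <wp>"); line=[]
        else:
            line.append(r)
            if len(line)==5: print("; ".join(line)); line=[]
    print("end",p.round(4),np.degrees(np.arctan2(R[1,0],R[0,0])).round(1))
def st():
    s=readout.get_state();R=Rn.from_quat(s["tcp_rot"]).as_matrix()
    print("t",round(s["time"],2),"p",s["eef_pos"].round(4),"yaw",np.degrees(np.arctan2(R[1,0],R[0,0])).round(2),"z",R[:,2].round(3),"F",s["contact_force"].round(1),"op",round(s["opening"],3),"q",s["qpos"].round(2))
E
python3 - <<'E'
from h import *
c=np.array([.559,-.217]);f=np.radians(-104);P=c+.048*np.array([np.cos(f),np.sin(f)]);print(P)
plan([((.52,.25,.22),0),((.52,-.1,.21),-60),((*P,.19),-104)])
E
```

```text
[ 0.54738775 -0.26357419]
-32 50 1 0 0 0.15; -24 54 1 0 0 0.15; -16 57 2 0 0 0.15; -7 58 1 0 0 0.15; 1 59 2 0 0 0.15
10 58 1 0 0 0.15; 19 56 2 0 0 0.15; 27 52 1 0 0 0.16  <wp>
0 58 2 0 0 0.17; 10 58 2 0 0 0.17; 20 55 2 0 0 0.18; 29 50 1 0 0 0.17; 38 45 2 0 0 0.18
45 37 1 0 0 0.17  <wp>
31 12 4 0 0 0.15; 32 7 4 0 0 0.16; 33 2 4 0 0 0.15; 33 -3 4 0 0 0.16; 32 -9 4 0 0 0.15
  <wp>
end [ 0.5473 -0.2634  0.1903] -103.9
```

```bash
python3 -m crank '-32 50 1 0 0 0.15; -24 54 1 0 0 0.15; -16 57 2 0 0 0.15; -7 58 1 0 0 0.15; 1 59 2 0 0 0.15' -1; python3 -m crank '10 58 1 0 0 0.15; 19 56 2 0 0 0.15; 27 52 1 0 0 0.16; 0 58 2 0 0 0.17; 10 58 2 0 0 0.17';  python3 -c "
from h import *
st()"
```

```text
time: 2.72
eef_pos: [0.4164, 0.3912, 0.2247]
tcp_rot: [0.975, 0.224, 0.001, -0.0]
contact_force: [-0.6, -1.0, -0.9]
opening: 0.006
time: 3.35
eef_pos: [0.5195, 0.1314, 0.2164]
tcp_rot: [0.985, -0.174, 0.0, -0.0]
contact_force: [0.1, -0.4, -0.6]
opening: -0.002
t 3.35 p [0.5195 0.1314 0.2164] yaw -20.03 z [ 0.001 -0.    -1.   ] F [ 0.1 -0.4 -0.6] op -0.002 q [ 0.06 -0.01  1.93 -0.    1.22  0.41]
```

```bash
python3 -m crank '20 55 2 0 0 0.18; 29 50 1 0 0 0.17; 38 45 2 0 0 0.18; 45 37 1 0 0 0.17' ; python3 -m crank '31 12 4 0 0 0.15; 32 7 4 0 0 0.16; 33 2 4 0 0 0.15; 33 -3 4 0 0 0.16; 32 -9 4 0 0 0.15';  python3 -c "
from h import *
st(); shot('top','t4.png',(330,160,450,280),5); shot('side','s4.png',(190,180,340,320),5)"
```

```text
time: 3.85
eef_pos: [0.5203, -0.102, 0.2106]
tcp_rot: [0.865, -0.501, 0.0, -0.0]
contact_force: [1.1, 0.5, -0.5]
opening: -0.001
time: 4.47
eef_pos: [0.5474, -0.2645, 0.1903]
tcp_rot: [-0.614, 0.789, -0.0, 0.0]
contact_force: [0.4, 0.5, 0.3]
opening: 0.001
t 4.47 p [ 0.5474 -0.2645  0.1903] yaw -104.23 z [ 0. -0. -1.] F [0.4 0.5 0.3] op 0.001 q [-0.62  0.18  1.78  0.    1.18  1.2 ]
```

View pics/s4.png

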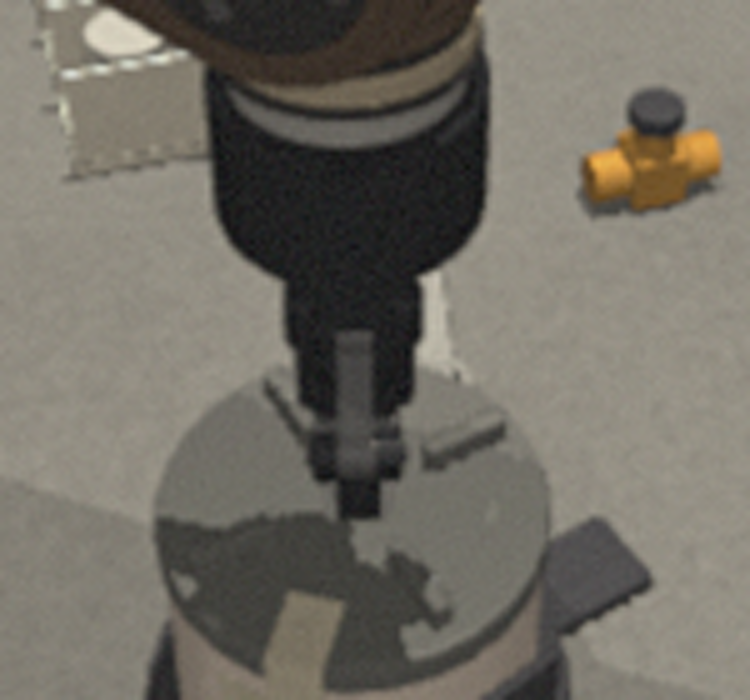

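View pics/t4.png

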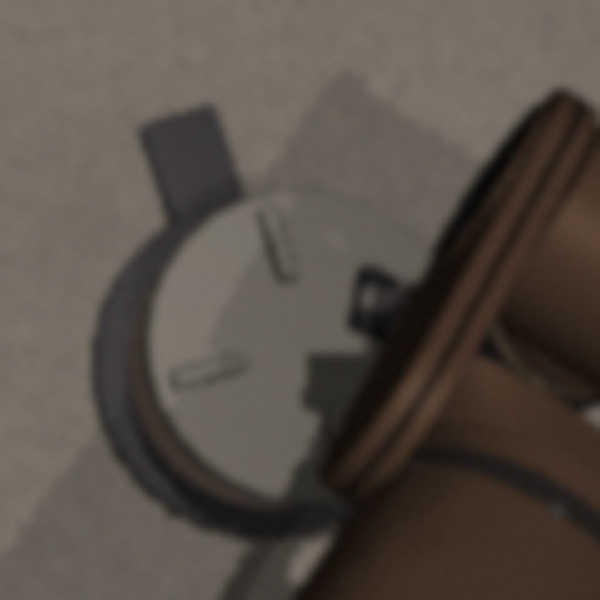

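```bash
python3 -m crank '0 0 45 0 0 0; 0 0 14 0 0 0; 0 0 0 0 0 0';python3 -m crank '-0.8 -8.6 0 0 0 -0.18; -0.8 -8.6 0 0 0 -0.18; -0.8 -8.6 0 0 0 -0.18; -0.8 -8.6 0 0 0 -0.18'; python3 -c "
from h import *
st(); shot('side','s5.png',(190,180,340,320),5)"
```

```text
time: 4.95
eef_pos: [0.5466, -0.2623, 0.1301]
tcp_rot: [-0.617, 0.787, 0.002, -0.0]
contact_force: [1.0, -1.0, 0.4]
opening: 0.001
time: 5.45
eef_pos: [0.5807, -0.2602, 0.1329]
tcp_rot: [0.856, -0.517, 0.0, 0.001]
contact_force: [-3.7, -2.8, -1.1]
opening: -0.0
t 5.45 p [ 0.5807 -0.2602  0.1329] yaw -62.26 z [-0.001 -0.003 -1.   ] F [-3.7 -2.8 -1.1] op -0.0 q [-0.58  0.3   1.75 -0.    1.09  0.51]
```

View pics/s5.png

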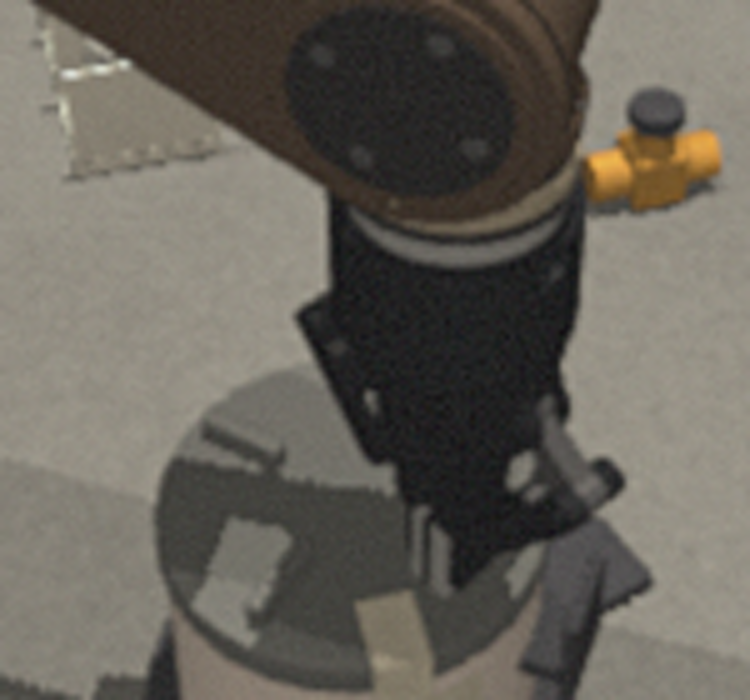

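```bash
python3 -m crank '-0.8 -8.6 1 0 0 -0.18; -0.8 -8.6 0 0 0 -0.18; -0.8 -8.6 0 0 0 -0.18; -0.8 -8.6 0 0 0 -0.18; -0.8 -8.6 0 0 0 -0.18'; python3 -c "
from h import *
st(); shot('side','s6.png',(190,180,340,320),5)"
```

```text
time: 6.12
eef_pos: [0.608, -0.2277, 0.1331]
tcp_rot: [0.995, -0.095, 0.004, 0.002]
contact_force: [1.9, -4.6, -1.8]
opening: 0.0
t 6.12 p [ 0.608  -0.2277  0.1331] yaw -10.89 z [ 0.007 -0.006 -1.   ] F [ 1.9 -4.6 -1.8] op 0.0 q [-0.51  0.32  1.72 -0.    1.09 -0.32]
```

View pics/s6.png

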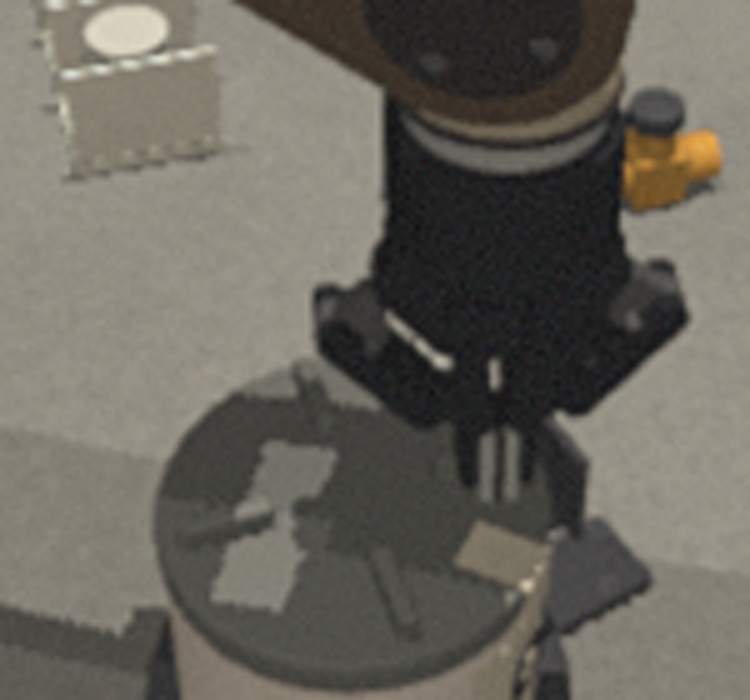

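```bash
python3 -m crank '-0.8 -8.6 1 0 0 -0.18; -0.8 -8.6 0 0 0 -0.18; -0.8 -8.6 0 0 0 -0.18; -0.8 -8.6 0 0 0 -0.18; -0.7 -7 0 0 0 -0.15'; python3 -m crank '0 0 0 0 0 0'; python3 -c "
from h import *
st(); shot('side','s7.png',(190,180,340,320),5); shot('top','t7.png',(330,160,450,280),5)"
```

```text
time: 6.8
eef_pos: [0.5994, -0.1869, 0.1326]
tcp_rot: [0.943, 0.332, 0.004, 0.003]
contact_force: [5.8, 0.7, 0.1]
opening: 0.002
time: 6.92
eef_pos: [0.5981, -0.1868, 0.1321]
tcp_rot: [0.944, 0.33, 0.003, 0.002]
contact_force: [3.7, -0.5, 1.2]
opening: -0.002
t 6.92 p [ 0.5981 -0.1868  0.1321] yaw 38.5 z [ 0.006 -0.002 -1.   ] F [ 3.7 -0.5  1.2] op -0.002 q [-0.46  0.27  1.78  0.    1.08 -1.14]
```

View pics/s7.png

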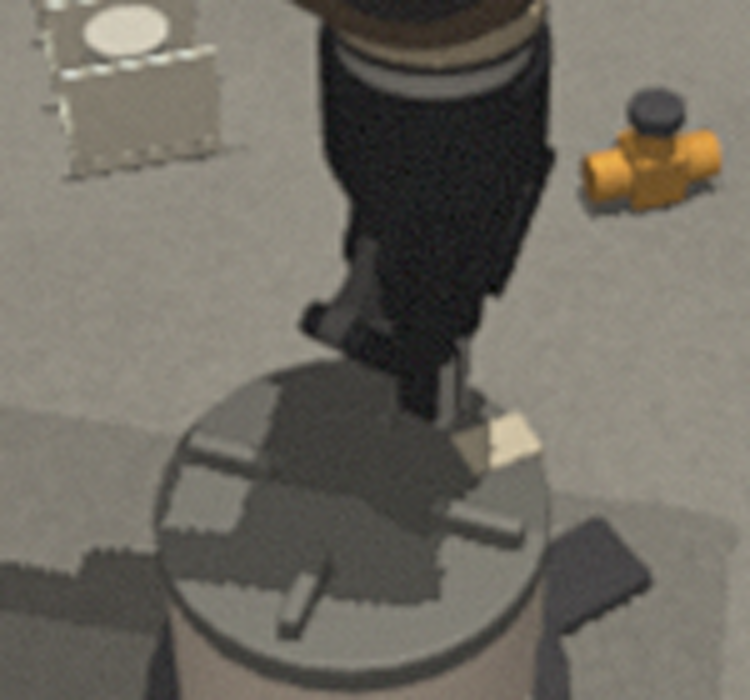

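View pics/t7.png

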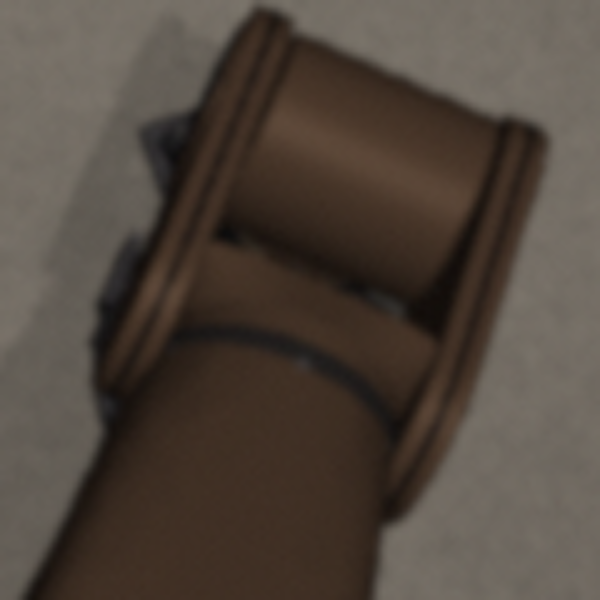

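```bash
python3 - <<'E'
from h import *
S=lambda x,y:(190+x/5-.4,180+y/5-.4)
c=np.array([.559,-.2195])
for p in [(228,451),(484,522),(305,597)]:
  q=onz("side",S(*p),.137)[:2]-c;print(np.linalg.norm(q),np.degrees(np.arctan2(q[1],q[0])))
q=onz("side",S(500,441),.126)[:2]-c;print(np.linalg.norm(q),np.degrees(np.arctan2(q[1],q[0])))
E
```

```text
0.04851946684218583 142.44996729593294
0.04879645345026471 -34.7580424380924
0.04901100536059831 -124.21529381651713
0.06261403805532034 13.597976454964492
```

```bash
python3 -m crank '-0.3 -4.8 0 0 0 -0.1; 0 0 0 0 0 0'; python3 -m crank '0 2 -30 0 0 0; 0 0 -50 0 0 0; -60 0 0 0 0 0; -60 0 0 0 0 0; -60 0 0 0 0 0' 1 25; python3 -c "
from h import *
st(); shot('side','s8.png',(190,220,340,360),5); shot('top','t8.png',(330,160,450,280),5)"
```

```text
time: 7.28
eef_pos: [0.5938, -0.1838, 0.1306]
tcp_rot: [0.926, 0.377, 0.001, 0.001]
contact_force: [3.9, -0.8, 2.6]
opening: -0.003
time: 7.9
eef_pos: [0.4632, -0.3111, 0.2084]
tcp_rot: [0.926, 0.377, -0.001, -0.002]
contact_force: [-0.6, -0.1, 0.3]
opening: 0.996
t 7.9 p [ 0.4632 -0.3111  0.2084] yaw 44.29 z [-0.004  0.002 -1.   ] F [-0.6 -0.1  0.3] op 0.996 q [-0.77  0.05  1.89 -0.    1.21 -1.55]
```

View pics/s8.png

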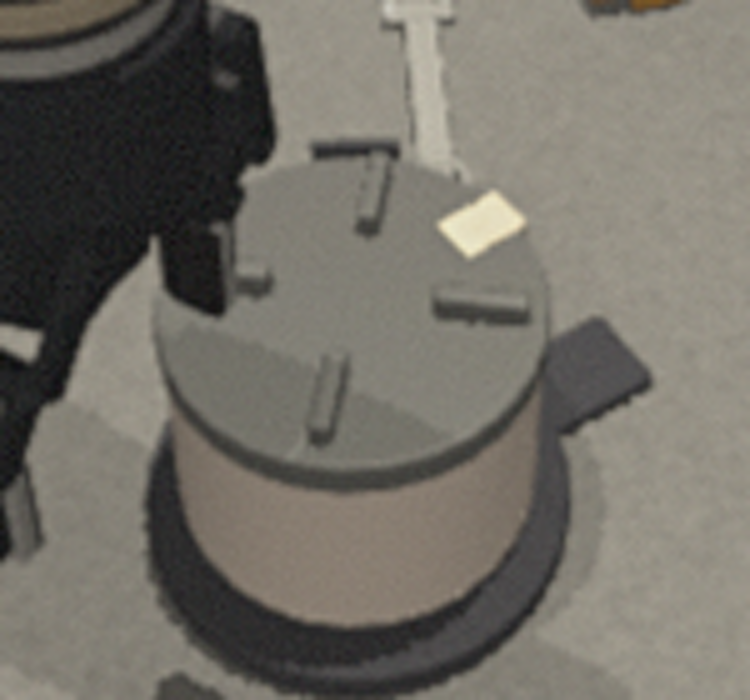

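View pics/t8.png

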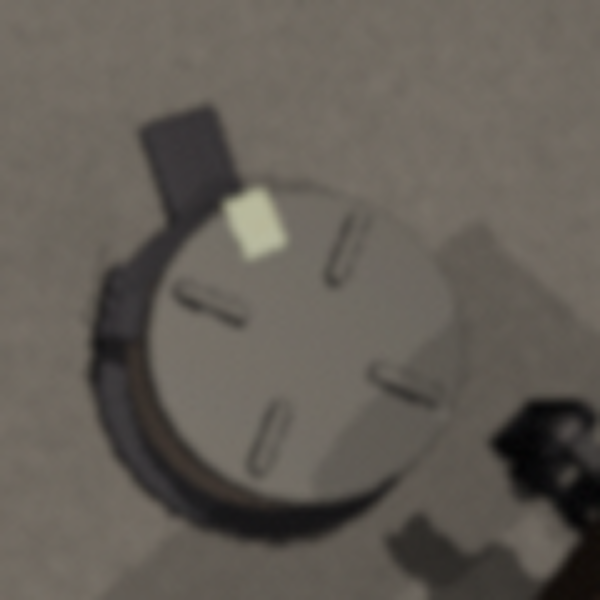

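```bash
python3 - <<'E'
from h import *
T=lambda x,y:(330+x/5-.4,160+y/5-.4)
S=lambda x,y:(190+x/5-.4,220+y/5-.4)
R=np.array([onz("top",T(*p),.137)[:2] for p in [(348,249),(408,384),(270,436),(212,302)]]);cr=R.mean(0);print(cr,np.linalg.norm(R-cr,axis=1),np.degrees(np.arctan2(*(R-cr).T[::-1])))
R=np.array([onz("side",S(*p),.137)[:2] for p in [(376,190),(481,300),(330,395)]]);cs=np.array([.559,-.2195]);print(np.degrees(np.arctan2(*(R-cs).T[::-1])))
plan([((.47,.0,.2),20),((.537,.236,.15),-1),((.537,.236,.09),-1)])
E
```

```text
[ 0.55865647 -0.21353543] [0.04612912 0.04705097 0.04586887 0.04673039] [ -25.49022074 -115.17509771  154.10660305   65.14755718]
[  63.80835898  -23.40414264 -114.60218191]
37 -37 1 0 0 0.07; 35 -39 2 0 0 0.07; 32 -41 1 0 0 0.07; 29 -44 2 0 0 0.07; 26 -45 1 0 0 0.07
22 -47 2 0 0 0.07  <wp>
29 -40 10 0 0 0.07; 26 -42 10 0 0 0.07; 23 -43 10 0 0 0.07; 19 -45 10 0 0 0.08; 16 -47 10 0 0.01 0.07
  <wp>
0 1 60 0 0 0  <wp>
end [0.5373 0.2356 0.0897] -0.8
```

```bash
python3 -m crank '37 -37 1 0 0 0.07; 35 -39 2 0 0 0.07; 32 -41 1 0 0 0.07; 29 -44 2 0 0 0.07; 26 -45 1 0 0 0.07'; python3 -m crank '22 -47 2 0 0 0.07; 29 -40 10 0 0 0.07; 26 -42 10 0 0 0.07; 23 -43 10 0 0 0.07; 19 -45 10 0 0 0.08'; python3 -m crank '16 -47 10 0 0 0.07; 0 0 0 0 0 0'; python3 -c "
from h import *
st(); shot('side','s9.png',(170,120,270,220),6); shot('top','t9.png',(140,200,260,290),6)"
```

```text
time: 8.62
eef_pos: [0.47, -0.0473, 0.2014]
tcp_rot: [0.978, 0.209, -0.002, -0.001]
contact_force: [1.2, -0.2, -0.3]
opening: 0.998
time: 9.25
eef_pos: [0.5228, 0.1935, 0.1592]
tcp_rot: [1.0, 0.03, -0.002, 0.001]
contact_force: [1.4, -0.6, -0.3]
opening: 0.999
time: 9.5
eef_pos: [0.535, 0.2423, 0.148]
tcp_rot: [1.0, -0.001, -0.003, 0.001]
contact_force: [0.4, 0.1, -0.9]
opening: 0.996
t 9.5 p [0.535  0.2423 0.148 ] yaw -0.15 z [-0.006 -0.002 -1.   ] F [ 0.4  0.1 -0.9] op 0.996 q [ 0.25  0.18  1.86 -0.    1.1   0.26]
```

View pics/s9.png

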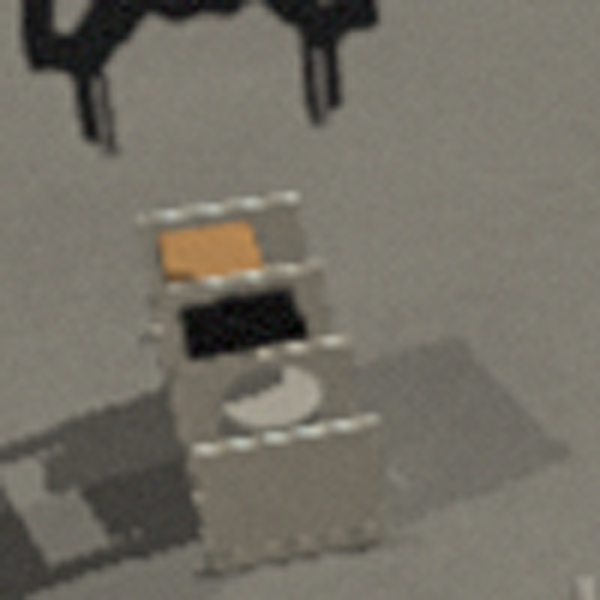

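View pics/t9.png

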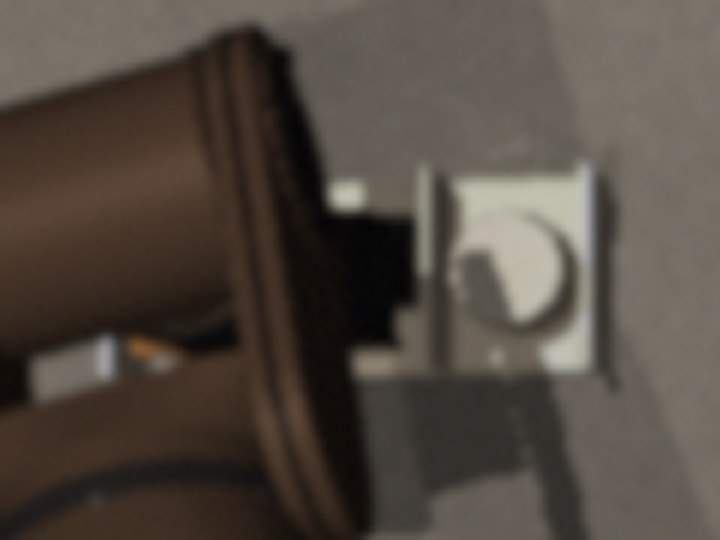

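```bash
python3 - <<'E'
from h import *
for p in [(187.3,145),(223.5,139.8)]: print(onz("side",p,.161), onz("side",p,.152))
print(proj("side",[[.535-.0425,.2423,.161],[.535+.0425,.2423,.161]]))
E
python3 -m crank '2 6 0 0 0 0; 0 0 45 0 0 0; 0 0 30 0 0 0; 0 0 0 0 0 0'
```

```text
[0.48998413 0.23731756 0.161     ] [0.49067239 0.2531243  0.152     ]
[0.5849028  0.23703583 0.161     ] [0.58728685 0.25283753 0.152     ]
[[188.03970989 143.91828487]
 [220.35930459 139.2460248 ]]
time: 10.1
eef_pos: [0.5365, 0.2319, 0.0729]
tcp_rot: [1.0, -0.003, -0.003, 0.001]
contact_force: [0.0, -0.3, -0.1]
opening: 0.997
```

```bash
python3 -m crank '0.5 -4 0 0 0 0; 0 0 20 0 0 0; 0 0 22 0 0 0; 0 0 0 0 0 0'; python3 -c "
from h import *
st(); shot('side','s10.png',(170,120,270,220),6)"
```

```text
time: 10.6
eef_pos: [0.5375, 0.2375, 0.0313]
tcp_rot: [1.0, -0.002, -0.002, 0.001]
contact_force: [-0.2, -0.1, -0.7]
opening: 1.0
t 10.6 p [0.5375 0.2375 0.0313] yaw -0.22 z [-0.004 -0.001 -1.   ] F [-0.2 -0.1 -0.7] op 1.0 q [ 0.24  0.34  1.91 -0.    0.89  0.25]
```

View pics/s10.png

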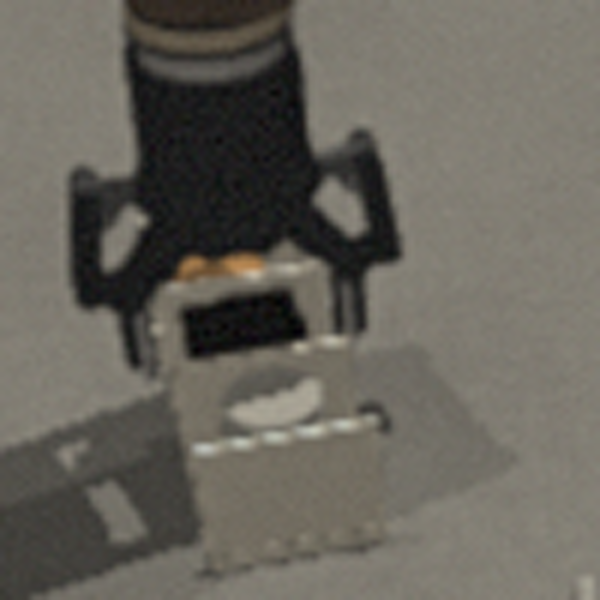

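Fingers straddle the box front and back inside the bay. Close.

```bash
python3 -m crank '0 0 0 0 0 0; 0 0 0 0 0 0; 0 0 0 0 0 0; 0 0 0 0 0 0' -1 30;  python3 -c "
from h import *
st()"; python3 -m crank '0 0 -10 0 0 0; 0 0 -20 0 0 0; 0 0 -40 0 0 0; 0 0 -50 0 0 0;0 0 0 0 0 0'; python3 -c "
from h import *
st(); shot('side','s11.png',(160,90,280,210),5)"
```

```text
time: 11.15
eef_pos: [0.54, 0.2381, 0.0346]
tcp_rot: [1.0, -0.002, 0.001, -0.0]
contact_force: [-0.4, -0.2, 4.4]
opening: 0.628
t 11.15 p [0.54   0.2381 0.0346] yaw -0.23 z [ 0.002  0.001 -1.   ] F [-0.4 -0.2  4.4] op 0.628 q [0.24 0.34 1.91 0.   0.89 0.25]
time: 11.78
eef_pos: [0.5427, 0.2388, 0.1603]
tcp_rot: [1.0, -0.002, 0.006, -0.001]
contact_force: [0.3, -0.3, -0.7]
opening: 0.624
t 11.78 p [0.5427 0.2388 0.1603] yaw -0.22 z [ 0.012  0.003 -1.   ] F [ 0.3 -0.3 -0.7] op 0.624 q [ 0.24  0.17  1.85 -0.    1.11  0.25]
```

View pics/s11.png

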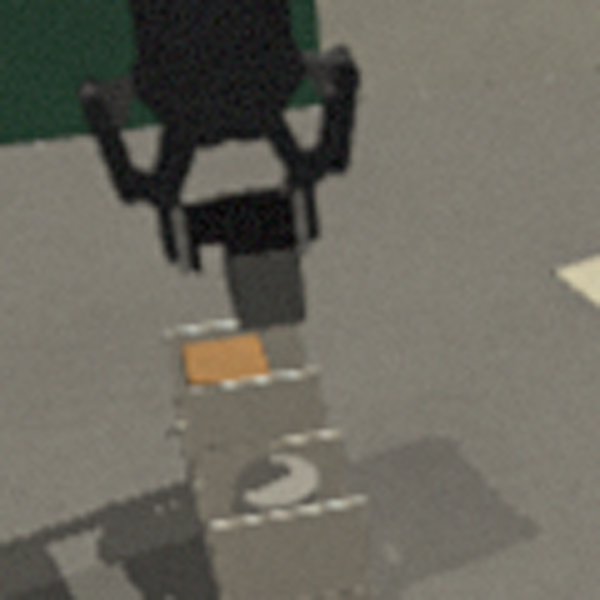

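```bash
python3 - <<'E'
from h import *
plan([((.51,.02,.13),0),((.51,.02,.045),0)])
E
```

```text
-8 55 7 0 0 0; -7 54 7 0 0 0; -8 55 6 0 0 0; -7 54 7 0 -0.01 0  <wp>
0 0 42 0 0 0; 0 1 43 0 0 0  <wp>
end [0.5098 0.0196 0.0445] -0.2
```

```bash
python3 -m crank '-8 45 0 0 0 0; -8 58 7 0 0 0; -8 58 7 0 0 0; -7 57 7 0 0 0; 0 0 0 0 0 0'; python3 -m crank '0 0 45 0 0 0; 0 0 40 0 0 0; 0 0 0 0 0 0';python3 -c "
from h import *
st(); shot('side','s12.png',(190,150,310,270),5)"
```

```text
time: 12.45
eef_pos: [0.5052, 0.017, 0.1301]
tcp_rot: [1.0, -0.005, -0.002, -0.0]
contact_force: [-0.4, 1.5, -1.6]
opening: 0.629
time: 12.82
eef_pos: [0.5032, 0.0213, 0.0432]
tcp_rot: [1.0, -0.002, -0.005, -0.001]
contact_force: [-0.6, -0.1, -1.6]
opening: 0.625
t 12.82 p [0.5032 0.0213 0.0432] yaw -0.19 z [-0.01   0.002 -1.   ] F [-0.6 -0.1 -1.6] op 0.625 q [-0.16  0.16  2.11  0.    0.88 -0.16]
```

View pics/s12.png

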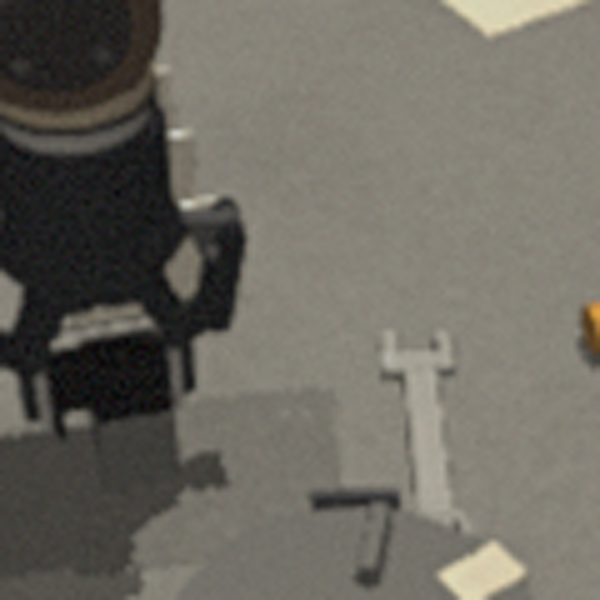

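```bash
python3 -m crank '0 0 10 0 0 0; 0 0 3 0 0 0; 0 0 0 0 0 0';python3 -m crank '0 0 2 0 0 0; 0 0 0 0 0 0'
```

```text
time: 13.25
eef_pos: [0.5077, 0.0201, 0.0349]
tcp_rot: [1.0, -0.002, 0.0, 0.0]
contact_force: [-0.1, -0.2, -1.7]
opening: 0.624
time: 13.5
eef_pos: [0.5074, 0.02, 0.0325]
tcp_rot: [1.0, -0.002, 0.0, 0.0]
contact_force: [-0.1, 0.5, -0.2]
opening: 0.626
```

```bash
python3 -m crank '0 0 3 0 0 0; 0 0 0 0 0 0';python3 -m crank '0 0 2 0 0 0; 0 0 0 0 0 0'
```

```text
time: 13.75
eef_pos: [0.507, 0.02, 0.029]
tcp_rot: [1.0, -0.002, -0.0, -0.0]
contact_force: [0.4, 0.2, -0.9]
opening: 0.628
time: 14.0
eef_pos: [0.5071, 0.02, 0.0271]
tcp_rot: [1.0, -0.002, -0.0, -0.0]
contact_force: [0.1, 0.4, -0.7]
opening: 0.626
```

```bash
python3 -m crank '0 0 2 0 0 0; 0 0 0 0 0 0';python3 -c "
from h import *
st(); shot('side','s13.png',(190,180,270,260),7)"
```

```text
time: 14.25
eef_pos: [0.5075, 0.02, 0.0266]
tcp_rot: [1.0, -0.002, -0.0, 0.0]
contact_force: [-3.2, 0.3, 7.3]
opening: 0.625
t 14.25 p [0.5075 0.02   0.0266] yaw -0.22 z [-0.001 -0.    -1.   ] F [-3.2  0.3  7.3] op 0.625 q [-0.16  0.2   2.11 -0.    0.84 -0.16]
```

View pics/s13.png

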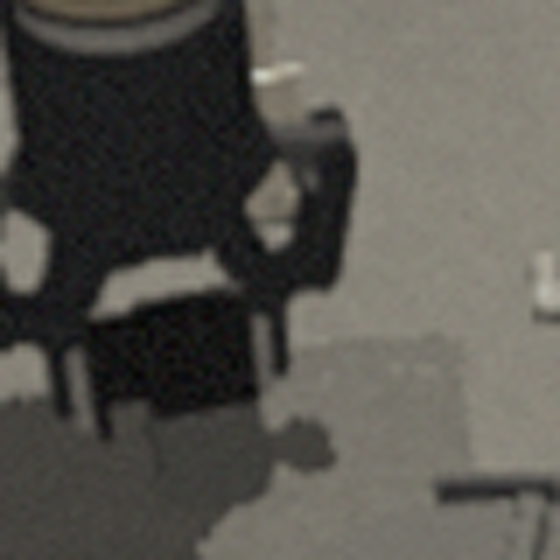

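Contact with the bench. Release, hold a moment, then rise.

```bash
python3 -m crank '0 0 0 0 0 0; 0 0 0 0 0 0; 0 0 0 0 0 0; 0 0 0 0 0 0' 1; python3 -m crank '0 0 -30 0 0 0; 0 0 -50 0 0 0; 0 0 -20 0 0 0; 0 0 0 0 0 0.18; 0 0 0 0 0 0.18'; python3 -c "
from h import *
st(); shot('side','s14.png',(180,150,280,250),6);shot('top','t14.png',(200,180,320,280),5)
for n in('top','side'): print(n,[(a,p,onz(n,a,.05)) for a,p in rec(n,'box_mid')[:2]])"
```

```text
time: 14.8
eef_pos: [0.5072, 0.02, 0.0252]
tcp_rot: [1.0, -0.002, -0.0, -0.0]
contact_force: [0.4, 0.4, -0.8]
opening: 0.998
time: 15.42
eef_pos: [0.5075, 0.02, 0.1258]
tcp_rot: [0.983, -0.184, 0.001, -0.0]
contact_force: [-0.8, -0.1, -0.2]
opening: 0.999
t 15.43 p [0.5075 0.02   0.1258] yaw -21.19 z [ 0.001 -0.    -1.   ] F [-0.8 -0.1 -0.2] op 0.999 q [-0.16  0.03  2.07  0.    1.04  0.21]
top []
side [(array([219.184, 231.294]), 0.6, array([0.52145708, 0.01186912, 0.05      ]))]
```

View pics/s14.png

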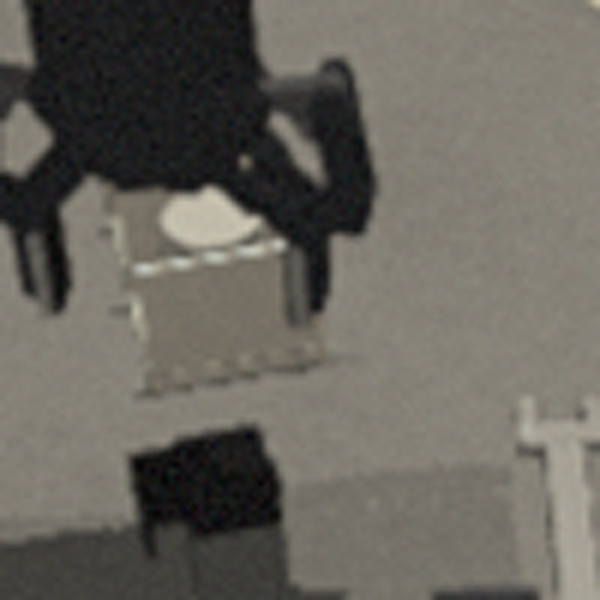

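View pics/t14.png

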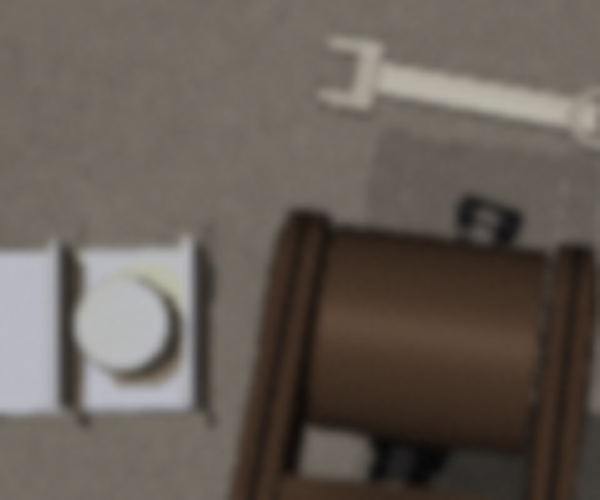

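```bash
python3 - <<'E'
from h import *
for n,b,f in (("top",(340,190,440,270),"t15.png"),("side",(220,230,320,300),"s15.png")):
    im=optics.read_camera(n)[:,:,::-1]
    np.save("pics/%s15.npy"%n,im)
    im=im[b[1]:b[3],b[0]:b[2]]
    im=np.clip(255*(im/255.)**.5,0,255).astype(np.uint8)
    cv2.imwrite("pics/"+f,cv2.resize(im,None,fx=8,fy=8,interpolation=cv2.INTER_CUBIC)[:600])
E
```

```text
(no output)
```

View pics/t15.png

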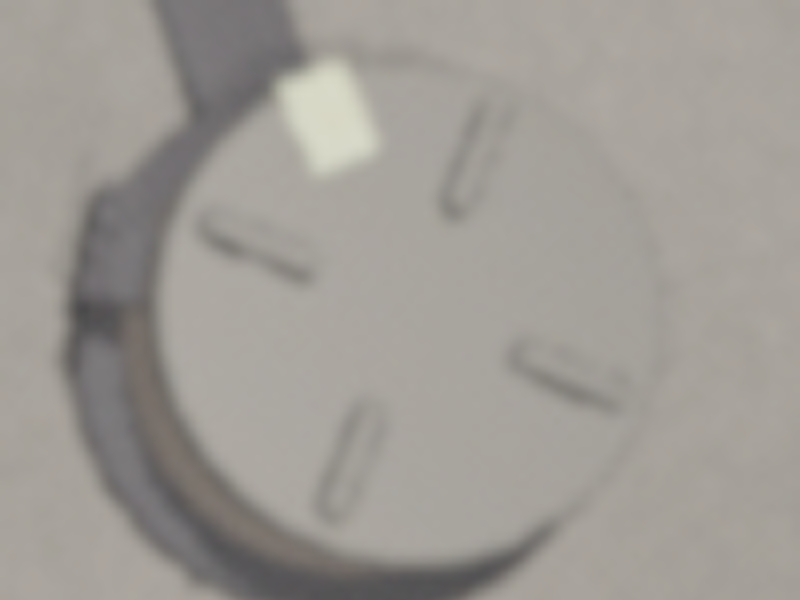

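View pics/s15.png

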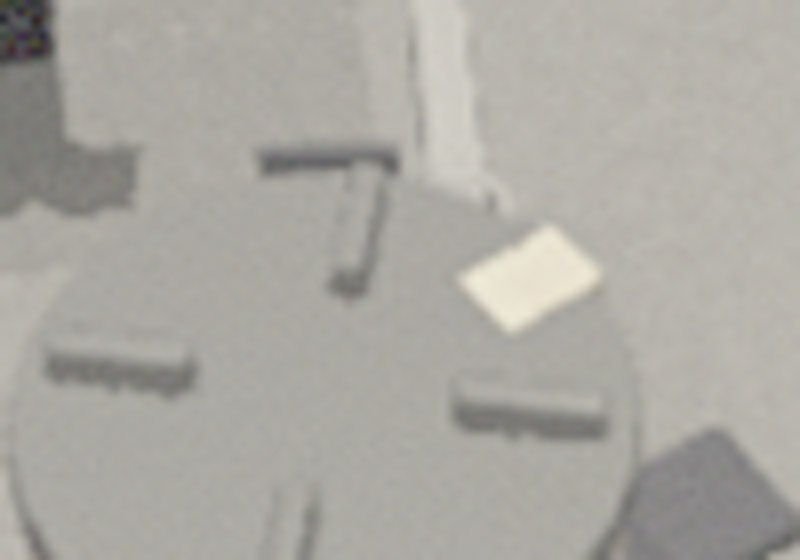

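```bash
python3 - <<'E'
from h import *
print("tcp s4", (proj("side",[[.5474,-.2645,.1903],[.5474-.0035,-.2645-.0141,.1903]])-[190-.4,180-.4])*5)
print("tcp s7 ", (proj("side",[[.5981,-.1868,.1321]])-[190-.4,180-.4])*5)
S=lambda x,y:(220+x/8-.44,230+y/8-.44)
T=lambda x,y:(340+x/8-.44,190+y/8-.44)
print("hook side",onz("side",S(329,152),.115), onz("side",S(258,152),.115),onz("side",S(398,150),.115))
obs=[("side",S(365,228),"r",45),("side",S(120,350),"r",135),("side",S(530,392),"r",-45),("side",S(329,153),"h",0),
("top",T(478,157),"r",-45),("top",T(568,372),"r",-135),("top",T(352,458),"r",135),("top",T(257,243),"r",45)]
def P(q,k,a):
  cx,cy,th=q
  if k=="r": t=th+np.radians(a);return [cx+.047*np.cos(t),cy+.047*np.sin(t),.137]
  t=th+np.radians(54.4);return [cx+.0885*np.cos(t),cy+.0885*np.sin(t),.115]
from scipy.optimize import least_squares
for cams in (("side",),("top",),("side","top")):
  f=lambda q: np.concatenate([proj(n,P(q,k,a))[0]-np.array(p) for n,p,k,a in obs if n in cams])
  r=least_squares(f,[.559,-.217,.34]);h=P(r.x,"h",0);print(cams,r.x[:2],np.degrees(r.x[2]),"hook",h);print(r.fun.reshape(-1,2).round(1).tolist())
E
```

```text
tcp s4 [[351.35189823 492.91810804]
 [352.50307665 529.30717633]]
tcp s7  [[429.93408161 407.78820956]]
hook side [ 0.58420946 -0.13130095  0.115     ] [ 0.56721336 -0.12619278  0.115     ] [ 0.60092574 -0.13560276  0.115     ]
('side',) [ 0.55995885 -0.21750009] 19.744692448801384 hook [np.float64(0.5841378400059205), np.float64(-0.1323670957493719), 0.115]
[[-0.7, -1.1], [-0.1, -0.1], [0.7, 0.8], [0.1, 0.3]]
('top',) [ 0.55902819 -0.21306375] 19.69042473552909 hook [np.float64(0.583287803838797), np.float64(-0.12795369450898947), 0.115]
[[-0.2, -0.3], [0.4, 0.2], [-0.2, 0.4], [0.0, -0.3]]
('side', 'top') [ 0.55960045 -0.21509939] 19.285448938786086 hook [np.float64(0.5844610220052674), np.float64(-0.13016293732903644), 0.115]
[[-1.0, -2.0], [-0.6, -1.2], [0.0, -0.0], [-0.0, -0.5], [0.8, -0.5], [1.2, 0.1], [0.6, 0.0], [1.0, -0.7]]
```

```bash
python3 - <<'E'
from h import *
plan([((.5163,.019,.12),-90)])
E
```

```text
1 0 1 0 0 0.17; 1 -1 1 0 0 0.17; 1 -1 1 0 0 0.17; 1 -1 1 0 0 0.17; 1 -1 0 0 0 0.18
1 -1 1 0 0 0.17; 0 -1 0 0 0 0.18  <wp>
end [0.5159 0.0192 0.1201] -90.1
```

```bash
python3 -m crank '1 0 1 0 0 0.17; 1 -1 1 0 0 0.17; 1 -1 1 0 0 0.17; 1 -1 1 0 0 0.17; 1 -1 0 0 0 0.18';python3 -m crank '1 -1 1 0 0 0.17; 0 -1 0 0 0 0.18; 0 0 0 0 0 0'; python3 -c "
from h import *
st(); shot('side','s16.png',(170,150,270,250),6)"
```

```text
time: 16.35
eef_pos: [0.5137, 0.0196, 0.121]
tcp_rot: [0.817, -0.576, -0.0, 0.0]
contact_force: [0.2, 0.2, 0.3]
opening: 0.998
time: 16.73
eef_pos: [0.5161, 0.0192, 0.1202]
tcp_rot: [0.707, -0.707, -0.0, 0.0]
contact_force: [-1.1, -0.6, -0.1]
opening: 0.995
t 16.73 p [0.5161 0.0192 0.1202] yaw -90.0 z [-0.  0. -1.] F [-1.1 -0.6 -0.1] op 0.995 q [-0.16  0.06  2.05 -0.    1.03  1.41]
```

View pics/s16.png

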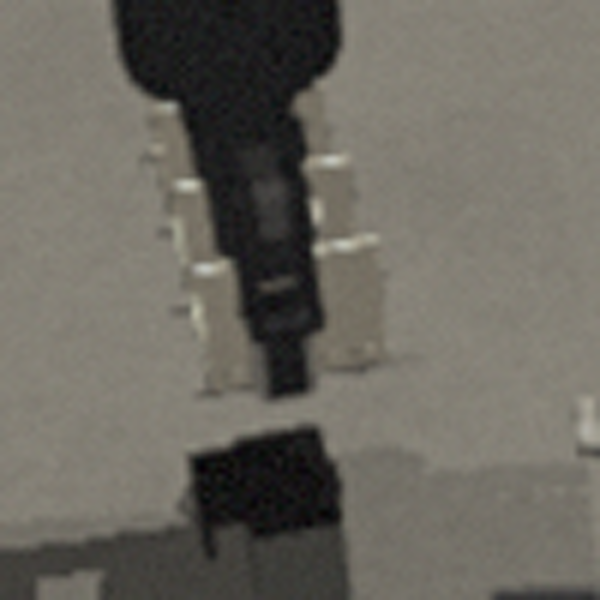

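```bash
python3 -m crank '0 0 50 0 0 0; 0 0 35 0 0 0; 0 0 0 0 0 0'; python3 -m crank '0 0 15 0 0 0; 0 0 10 0 0 0; 0 0 0 0 0 0';  python3 -c "
from h import *
st(); shot('side','s17.png',(170,150,270,250),6)"
```

```text
time: 17.15
eef_pos: [0.5132, 0.0196, 0.0324]
tcp_rot: [-0.707, 0.707, 0.003, -0.002]
contact_force: [-0.7, 1.0, -0.2]
opening: 0.998
time: 17.52
eef_pos: [0.5158, 0.0193, 0.0101]
tcp_rot: [-0.706, 0.708, 0.0, -0.0]
contact_force: [-0.3, 0.4, -0.4]
opening: 1.001
t 17.52 p [0.5158 0.0193 0.0101] yaw -90.16 z [-0.001  0.    -1.   ] F [-0.3  0.4 -0.4] op 1.001 q [-0.16  0.24  2.09  0.    0.81  1.41]
```

View pics/s17.png

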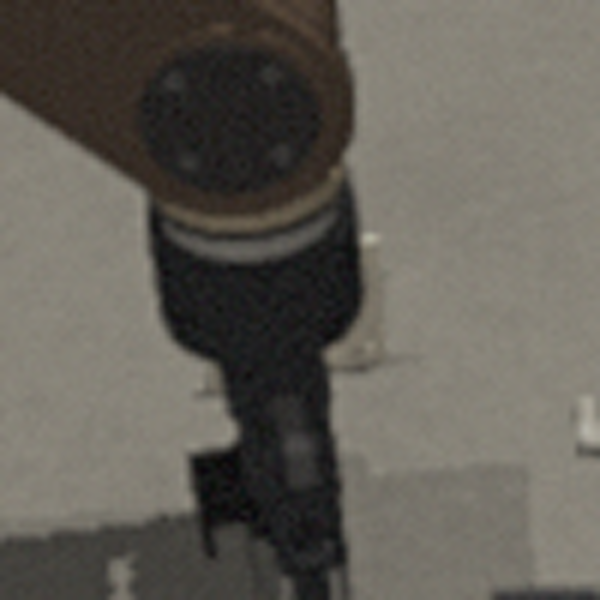

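```bash
python3 -m crank '0 0 0 0 0 0; 0 0 0 0 0 0; 0 0 0 0 0 0; 0 0 0 0 0 0' -1 30; python3 -m crank '0 0 -20 0 0 0; 0 0 -50 0 0 0; 0 0 -60 0 0 0; 0 0 -40 0 0 0; 0 0 0 0 0 0'; python3 - <<'E'
from h import *
st(); shot('side','s18.png',(170,100,290,220),5)
s=readout.get_state()
plan([((.5909,-.02,.18),-45),((.5909,-.075,.18),-16)])
E
```

```text
time: 18.08
eef_pos: [0.5166, 0.0191, 0.011]
tcp_rot: [-0.706, 0.708, -0.001, 0.0]
contact_force: [0.3, -0.6, 3.1]
opening: 0.578
time: 18.7
eef_pos: [0.5183, 0.0189, 0.1843]
tcp_rot: [-0.706, 0.708, -0.003, 0.002]
contact_force: [0.0, 0.1, -1.8]
opening: 0.58
t 18.7 p [0.5183 0.0189 0.1843] yaw -90.18 z [ 0.008 -0.001 -1.   ] F [ 0.   0.1 -1.8] op 0.58 q [-0.16 -0.02  2.01 -0.    1.15  1.41]
8 -15 0 0 0 -0.16; 10 -13 0 0 0 -0.16; 12 -12 1 0 0 -0.16; 14 -10 0 0 0 -0.15; 15 -7 1 0 0 -0.16
  <wp>
13 13 0 0 0 -0.17; 10 15 0 0 0 -0.17; 8 16 0 0 0 -0.16  <wp>
end [ 0.5907 -0.0746  0.1797] -16.3
```

View pics/s18.png

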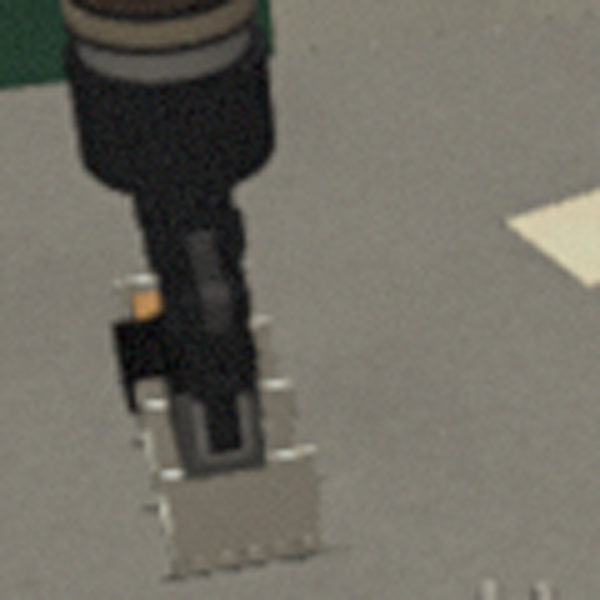

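```bash
python3 -m crank '8 -15 0 0 0 -0.16; 10 -13 0 0 0 -0.16; 12 -12 1 0 0 -0.16; 14 -10 0 0 0 -0.15; 15 -7 1 0 0 -0.16'; python3 -m crank '13 13 0 0 0 -0.17; 10 15 0 0 0 -0.17; 8 16 0 0 0 -0.16; 0 0 0 0 0 0'; python3 - <<'E'
from h import *
st(); shot('side','s19.png',(210,150,330,270),5)
plan([((.5909,-.106,.12),-16)])
E
```

```text
time: 19.38
eef_pos: [0.589, -0.0202, 0.1747]
tcp_rot: [0.925, -0.38, -0.003, 0.001]
contact_force: [0.4, -0.4, -1.4]
opening: 0.583
time: 19.88
eef_pos: [0.5887, -0.075, 0.1752]
tcp_rot: [0.99, -0.143, -0.003, -0.0]
contact_force: [0.3, -0.5, -1.7]
opening: 0.582
t 19.88 p [ 0.5887 -0.075   0.1752] yaw -16.48 z [-0.005  0.002 -1.   ] F [ 0.3 -0.5 -1.7] op 0.582 q [-0.3   0.16  1.83  0.    1.15 -0.01]
6 15 28 0 0 0; 5 15 28 0 0 -0.01  <wp>
end [ 0.5907 -0.1061  0.1196] -15.9
```

View pics/s19.png

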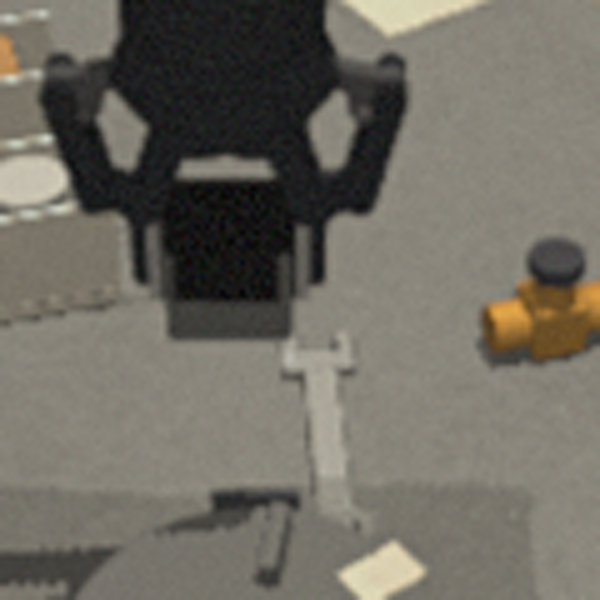

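```bash
python3 -m crank '6 15 26 0 0 0; 5 15 26 0 0 0; 0 0 0 0 0 0; 0 0 0 0 0 0'; python3 - <<'E'
from h import *
st(); shot('side','s20.png',(215,190,315,290),8); shot('top','t20.png',(330,150,450,270),5)
E
```

```text
time: 20.42
eef_pos: [0.5926, -0.1056, 0.1266]
tcp_rot: [0.99, -0.142, 0.0, -0.0]
contact_force: [0.4, 0.1, -0.8]
opening: 0.58
t 20.43 p [ 0.5926 -0.1056  0.1266] yaw -16.3 z [ 0.  0. -1.] F [ 0.4  0.1 -0.8] op 0.58 q [-0.34  0.23  1.84  0.    1.07 -0.06]
```

View pics/s20.png

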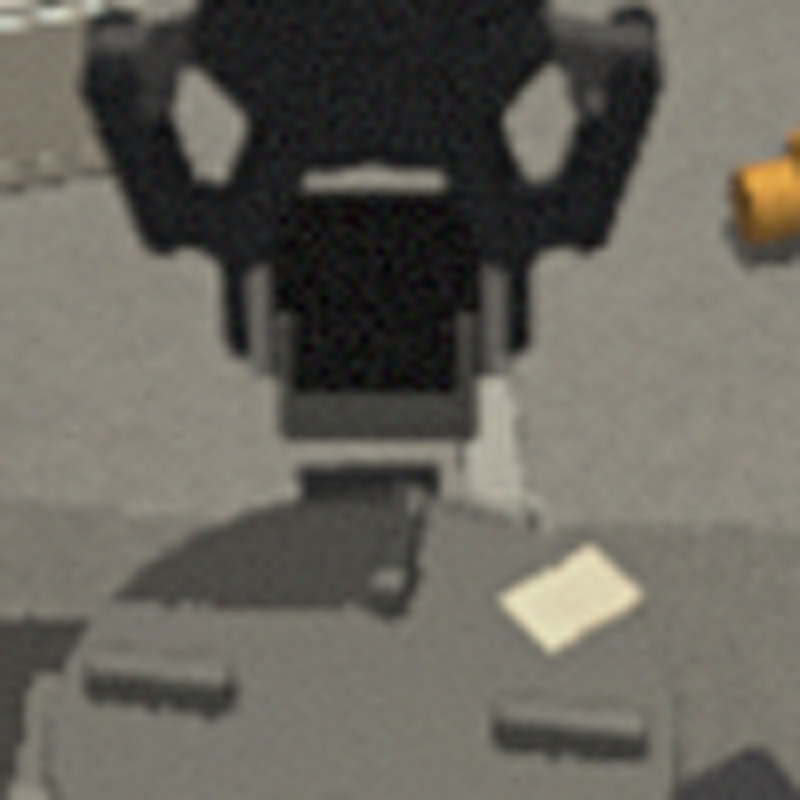

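View pics/t20.png

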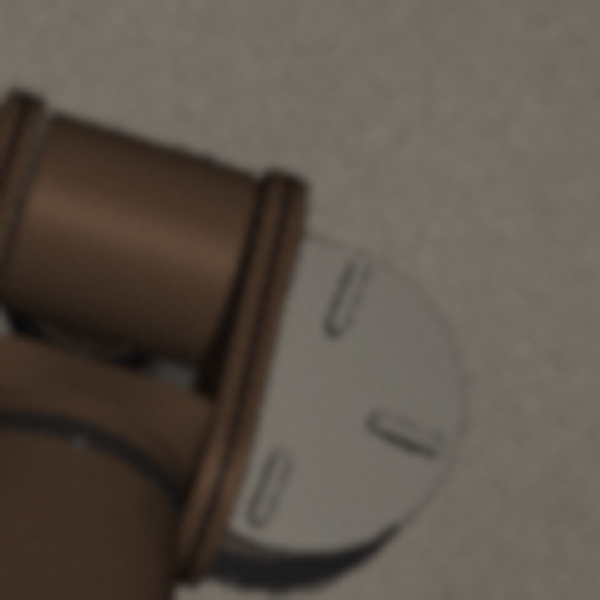

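```bash
python3 - <<'E'
from h import *
S=lambda x,y:(215+x/8-.44,190+y/8-.44)
Si=lambda p:((np.array(p)-[215-.44,190-.44])*8).round(0).tolist()
th=np.radians(73.7);u=np.array([np.cos(th),np.sin(th)]);v=np.array([-u[1],u[0]])
m=np.array([.5926,-.1056])
def B(x,y,z): return [*(m+x*u+y*v),.1266-.011+z]
for nm,pt in dict(flapbotL=B(-.036,.02,.036),flapbotR=B(-.036,-.02,.036),topbackL=B(-.036,.02,.056),topbackR=B(-.036,-.02,.056),botL=B(-.018,.025,0),botR=B(-.018,-.025,0),).items(): print(nm,Si(proj("side",pt)[0]))
q=onz("side",S(375,391),.1516)[:2]; print("flap mid side-frame",q,"rel hook inner:",(q-np.array([.5842,-.1318]))@u,(q-np.array([.5842,-.1318]))@v)
q=onz("side",S(379,438),.1156)[:2]; print("bot mid",q,(q-np.array([.5842,-.1318]))@u,(q-np.array([.5842,-.1318]))@v)
q=onz("side",S(369,468),.115)[:2]; print("hook top now",q)
E
```

```text
flapbotL [286.0, 393.0]
flapbotR [453.0, 392.0]
topbackL [283.0, 332.0]
topbackR [453.0, 331.0]
botL [274.0, 445.0]
botR [472.0, 444.0]
flap mid side-frame [ 0.58392137 -0.14014583] rel hook inner: -0.008088571276674507 -0.0020749645626772758
bot mid [ 0.58965151 -0.12113899] 0.011762549388882442 -0.002240193408832189
hook top now [ 0.58457843 -0.12996643]
```

```bash
python3 -m crank '-2 1.5 0 0 0 0; 0 0 20 0 0 0; 0 0 11 0 0 0; 0 0 0 0 0 0; 0 0 0 0 0 0'; python3 - <<'E'
from h import *
st(); shot('side','s21.png',(215,190,315,290),8)
E
```

```text
time: 21.15
eef_pos: [0.5901, -0.1074, 0.0951]
tcp_rot: [0.99, -0.142, -0.0, -0.0]
contact_force: [-0.1, -0.5, -0.5]
opening: 0.58
t 21.15 p [ 0.5901 -0.1074  0.0951] yaw -16.28 z [-0.  0. -1.] F [-0.1 -0.5 -0.5] op 0.58 q [-0.35  0.27  1.86  0.    1.01 -0.06]
```

View pics/s21.png

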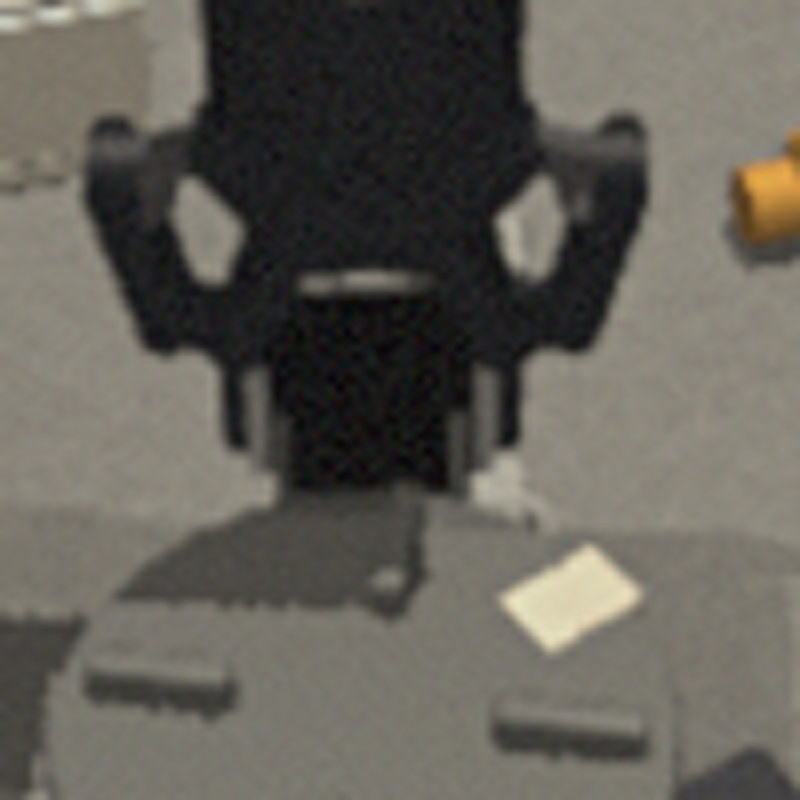

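```bash
python3 -m crank '0 0 4 0 0 0; 0 0 0 0 0 0'; python3 -m crank '0 0 4 0 0 0; 0 0 0 0 0 0'; python3 -m crank '0 0 3 0 0 0; 0 0 0 0 0 0'
```

```text
time: 21.45
eef_pos: [0.5899, -0.1073, 0.0911]
tcp_rot: [0.99, -0.142, -0.0, -0.0]
contact_force: [-0.0, -0.0, -0.1]
opening: 0.58
time: 21.7
eef_pos: [0.5897, -0.1072, 0.0869]
tcp_rot: [0.99, -0.142, -0.0, -0.0]
contact_force: [0.3, 0.5, -1.7]
opening: 0.578
time: 21.95
eef_pos: [0.5898, -0.1072, 0.084]
tcp_rot: [0.99, -0.142, -0.0, -0.0]
contact_force: [0.3, -0.1, -1.4]
opening: 0.58
```

```bash
python3 -m crank '0 0 4 0 0 0; 0 0 0 0 0 0'; python3 -m crank '0 0 3 0 0 0; 0 0 0 0 0 0'; python3 -m crank '0 0 2 0 0 0; 0 0 0 0 0 0'
```

```text
time: 22.2
eef_pos: [0.5897, -0.1072, 0.0798]
tcp_rot: [0.99, -0.142, -0.0, -0.0]
contact_force: [-0.4, 0.3, -0.6]
opening: 0.58
time: 22.45
eef_pos: [0.5898, -0.1072, 0.077]
tcp_rot: [0.99, -0.142, -0.0, -0.0]
contact_force: [0.4, 0.2, -0.7]
opening: 0.581
time: 22.7
eef_pos: [0.5899, -0.1073, 0.0751]
tcp_rot: [0.99, -0.142, -0.0, -0.0]
contact_force: [-0.0, -0.1, -1.6]
opening: 0.583
```

```bash
python3 -m crank '0 0 1.5 0 0 0; 0 0 0 0 0 0'; python3 - <<'E'
from h import *
st(); shot('side','s22.png',(215,190,315,290),8)
E
```

```text
time: 22.95
eef_pos: [0.5906, -0.1075, 0.0749]
tcp_rot: [0.99, -0.142, 0.001, 0.0]
contact_force: [-1.2, 0.8, 3.2]
opening: 0.584
t 22.95 p [ 0.5906 -0.1075  0.0749] yaw -16.27 z [ 0.001 -0.001 -1.   ] F [-1.2  0.8  3.2] op 0.584 q [-0.35  0.3   1.87 -0.    0.97 -0.06]
```

View pics/s22.png

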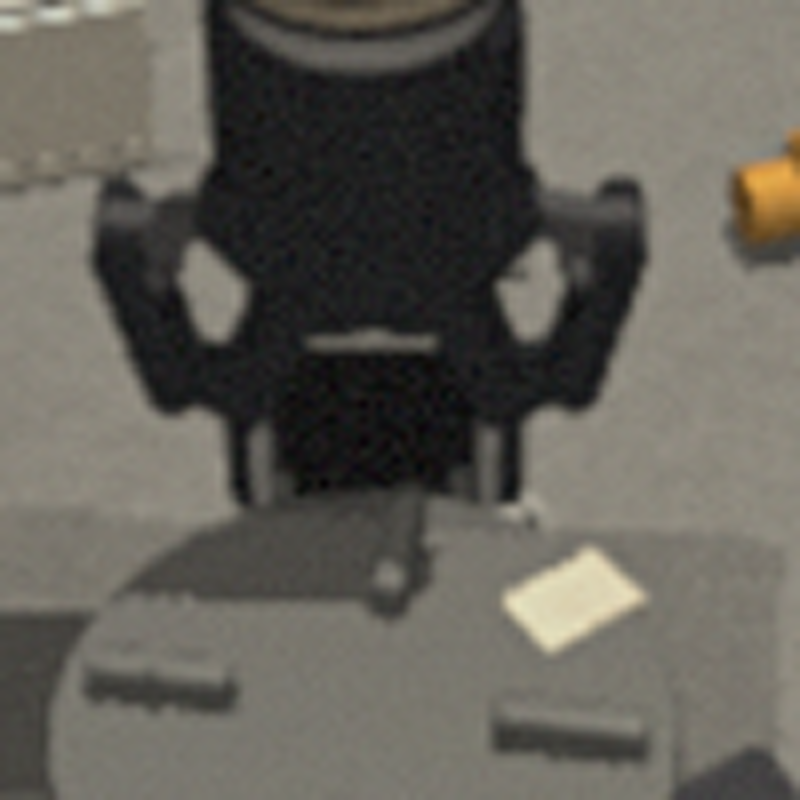

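```bash
python3 -m crank '0 0 0 0 0 0; 0 0 0 0 0 0; 0 0 0 0 0 0; 0 0 0 0 0 0; 0 0 0 0 0 0' 1; python3 - <<'E'
from h import *
st(); shot('side','s23.png',(215,190,315,290),8)
E
```

```text
time: 23.62
eef_pos: [0.59, -0.1073, 0.0737]
tcp_rot: [0.99, -0.142, -0.0, -0.0]
contact_force: [0.0, 0.5, -0.4]
opening: 1.004
t 23.62 p [ 0.59   -0.1073  0.0737] yaw -16.27 z [-0.  0. -1.] F [ 0.   0.5 -0.4] op 1.004 q [-0.35  0.3   1.87  0.    0.97 -0.06]
```

View pics/s23.png

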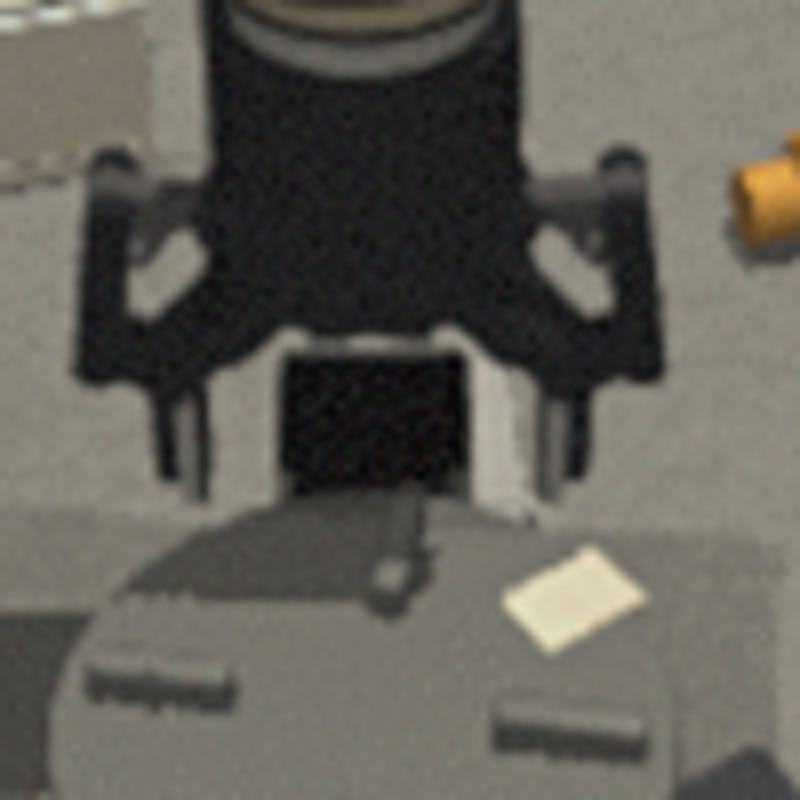

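```bash
python3 -m crank '0 0 -20 0 0 0; 0 0 -50 0 0 0; 0 0 -60 0 0 0; 0 -20 -50 0 0 0'; python3 -m crank '-40 -45 0 0 0 0; -40 -45 0 0 0 0; -40 -45 0 0 0 0; -40 -45 0 0 0 0; 0 0 0 0 0 0'; python3 - <<'E'
from h import *
st(); shot('side','s24.png',(180,200,340,360),5); shot('top','t24.png',(330,160,450,280),5)
E
```

```text
time: 24.18
eef_pos: [0.5961, -0.0889, 0.2584]
tcp_rot: [0.99, -0.142, 0.002, 0.0]
contact_force: [0.5, -0.2, -0.1]
opening: 1.002
time: 24.8
eef_pos: [0.491, 0.1326, 0.2557]
tcp_rot: [0.99, -0.139, 0.001, -0.001]
contact_force: [0.3, 0.5, -0.4]
opening: 0.998
t 24.8 p [0.491  0.1326 0.2557] yaw -15.95 z [ 0.002  0.001 -1.   ] F [ 0.3  0.5 -0.4] op 0.998 q [ 0.06 -0.11  1.95  0.    1.29  0.34]
```

View pics/s24.png

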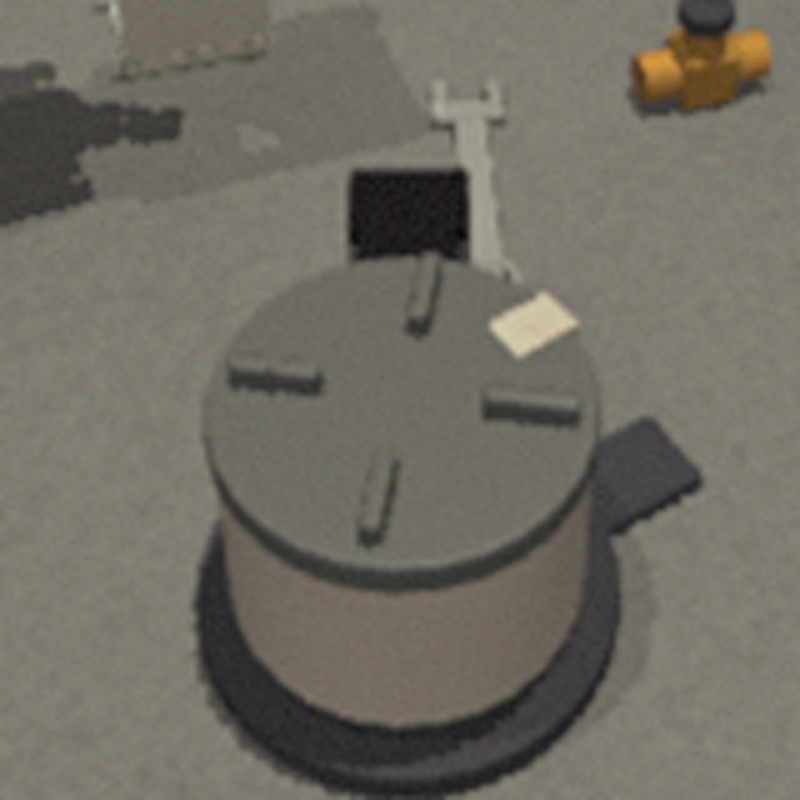

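View pics/t24.png

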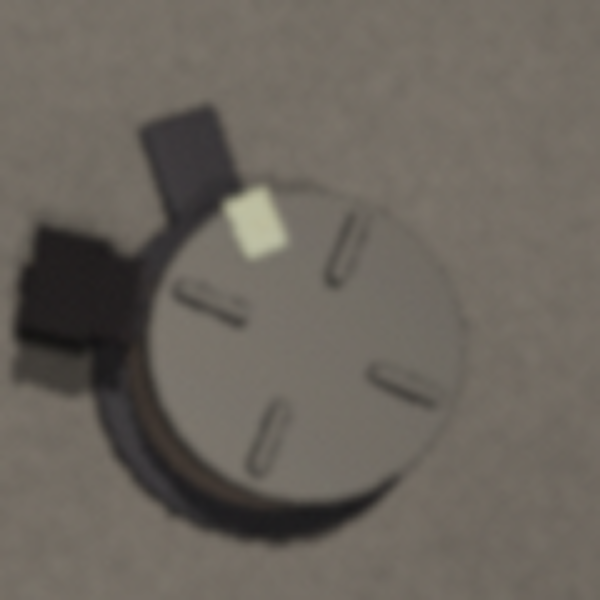

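```bash
python3 - <<'E'
from h import *
T=lambda x,y:(330+x/5-.4,160+y/5-.4); S=lambda x,y:(180+x/5-.4,200+y/5-.4)
th=np.radians(74.1);u=np.array([np.cos(th),np.sin(th)]);v=np.array([-u[1],u[0]]);h=np.array([.584,-.130])
for a,b in [((29,283),(409,171)),((42,228),(466,172)),((18,338),(351,171))]:
  p=tri({"top":T(*a),"side":S(*b)});d=p[:2]-h;print(p.round(4),"rel hook",(d@u).round(4),(d@v).round(4),(p[2]-.115).round(4))
R=np.array([onz("top",T(*p),.137)[:2] for p in [(348,249),(408,384),(270,436),(212,302)]]);cr=R.mean(0);print(np.degrees(np.arctan2(*(R-cr).T[::-1])))
for n in("top","side"):
  for t in ("can","carton","valve","spanner"): print(n,t,[(a.round(),round(p,2)) for a,p in rec(n,t)[:1]])
E
```

```text
[ 0.5945 -0.0915  0.1158] rel hook 0.0399 0.0005 0.0008
[ 0.6185 -0.0985  0.1154] rel hook 0.0398 -0.0246 0.0004
[ 0.5702 -0.0853  0.1166] rel hook 0.0392 0.0255 0.0016
[ -25.49022074 -115.17509771  154.10660305   65.14755718]
top can [(array([344., 221.]), 0.69)]
top carton []
top valve [(array([277., 145.]), 0.65)]
top spanner [(array([294., 198.]), 0.86)]
side can [(array([213., 188.]), 0.7)]
side carton [(array([204., 161.]), 0.7)]
side valve [(array([260., 303.]), 0.68)]
side spanner [(array([275., 229.]), 0.82)]
```

```bash
python3 -c "
from plant import ctrl
print(ctrl.sign_off())"
```

```text
the job is handed in; nothing more can be done
None
```

The job is handed in at about 25 s of the 64 s allowed. The box hangs on the hook plate with the label facing front.

- **Turning the tub:** I pushed a lid rib round with the shut fingertips, about 141° counter-clockwise. My last check put the label about 4° (roughly 5 mm) past the nose line; the limit is 18 mm.
- **Taking the box out:** I gripped it front to back in the middle bay and stood it upright on the bench, where I let go. A picture showed it standing free.
- **Hanging it:** I re-gripped the box by its two sides and lowered its lip over the plate. Contact came at the expected height, and then I released and drew clear.
- **Final picture check:** The box is within 1 mm of the plate's middle sideways, with its top at hook height. The lid ribs, and so the label, had not moved since I turned the tub.
- **Arm and other things:** The arm is clear of everything. The last pictures of the spanner and valve, and the side view of the rack before the hang, showed none of the other things noticeably moved.

**What disagreed or was not measured:**
- The two cameras differed by about 4 mm on the tub's position across the bench. I took a value in between and fine-tuned it on the side view before lowering.
- The final height reading was 1 mm above the plate's top, where I expected about 3 mm below for the leaning box. I put that down to camera error.
- I did not measure the box's lean angle.
- In the last check the recognition networks gave wrong spots for the can (top) and valve (side), and found no carton from above. I set those aside, because the other camera found each one where it had been.

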